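Set the brass eyelets in the row markers

TASK

Set the brass eyelet of every wooden row marker on the bench in the eyelet press: slide the gauge to suit the marker (long and short ones differ), lay the marker along the fence with its eyelet end butted against the gauge so that the eyelet sits right under the plunger, and push the plunger fully down until the eyelet is home. Lay the finished markers flat in the black seed tray, run the gauge right back out to its end stop, and leave the upturned pot, the tape measure and the paint tin where they are.

Things in the scene. Friction and masses are not known exactly. Their poses are not given: they have to be found in the camera images.
- long_1: long row marker, pale bare wood, 185 x 40 x 8 mm, 45 g, lying flat; origin at its centre (half-way up), y along its length, z up. Its brass eyelet is 60 mm from its +y end (32.5 mm from the centre), on its middle line. The -y part is plain wood to hold it by
- long_1_eyelet (a joint): how far that eyelet is pressed in, m: 0 = standing 7 mm proud (flange 9.5 mm above the wood), 0.007 = home, flange (20 mm across, 2.5 mm thick) flat on the wood. Goes in stiffly, about 7 N, not instantly, and stays
- long_1_ring (a point): centre of the underside of that eyelet's flange, on the eyelet's axis
- long_2: long row marker, pale bare wood, 185 x 40 x 8 mm, 45 g, lying flat; origin at its centre (half-way up), y along its length, z up. Its brass eyelet is 60 mm from its +y end (32.5 mm from the centre), on its middle line. The -y part is plain wood to hold it by
- long_2_eyelet (a joint): how far that eyelet is pressed in, m: 0 = standing 7 mm proud (flange 9.5 mm above the wood), 0.007 = home, flange (20 mm across, 2.5 mm thick) flat on the wood. Goes in stiffly, about 7 N, not instantly, and stays
- long_2_ring (a point): centre of the underside of that eyelet's flange, on the eyelet's axis
- short_1: short row marker, blue painted wood, 160 x 40 x 8 mm, 45 g, lying flat; origin at its centre (half-way up), y along its length, z up. Its brass eyelet is 35 mm from its +y end (45.0 mm from the centre), on its middle line. The -y part is plain wood to hold it by
- short_1_eyelet (a joint): how far that eyelet is pressed in, m: 0 = standing 7 mm proud (flange 9.5 mm above the wood), 0.007 = home, flange (20 mm across, 2.5 mm thick) flat on the wood. Goes in stiffly, about 7 N, not instantly, and stays
- short_1_ring (a point): centre of the underside of that eyelet's flange, on the eyelet's axis
- short_2: short row marker, blue painted wood, 160 x 40 x 8 mm, 45 g, lying flat; origin at its centre (half-way up), y along its length, z up. Its brass eyelet is 35 mm from its +y end (45.0 mm from the centre), on its middle line. The -y part is plain wood to hold it by
- short_2_eyelet (a joint): how far that eyelet is pressed in, m: 0 = standing 7 mm proud (flange 9.5 mm above the wood), 0.007 = home, flange (20 mm across, 2.5 mm thick) flat on the wood. Goes in stiffly, about 7 N, not instantly, and stays
- short_2_ring (a point): centre of the underside of that eyelet's flange, on the eyelet's axis
- anvil (a point): centre of the die on the steel bed of the bolted-down green eyelet press, 24 mm above the bench, right under the plunger. Axes: x away from the open front towards the column, y along bed, fence and gauge rail towards the gauge, z up. The bed is 50 mm wide (x -28 to +22 mm), y -65 to +98 mm; a marker's end beyond y = -65 mm overhangs it and is free to hold
- fence (a point): point of the fence's face level with the die, at bed height; the face looks to -x (to the open front), 20.7 mm behind the die's centre, 10 mm high, along the whole bed; axes as anvil
- plunger_foot (a point): centre of the underside of the plunger's foot, 22 mm across; 57 mm above the bench when up. Markers go in under it from the open front or the -y side. The head above it is 44 mm wide in y, x -20 to +80 mm, 81 to 121 mm above the bench; the column behind starts at x = +36 mm
- plunger (a joint): plunger of the press, m: 0 = up, 0.0245 = fully down. On a marker it stops at about 0.0225, when the eyelet under it is home. A spring lifts it again; it takes about 1.5 N (up) to 4.5 N (down), with an eyelet about 12 N
- plunger_knob (a point): top centre of the plunger's black mushroom knob, 48 mm across, 181 mm above the bench when up, right over the die; pushed straight down
- gauge (a joint): position of the sliding end gauge on its rail, m: 0 = run right out to its end stop; it grows up to 0.075 towards the die (towards the press's -y). Its nose face stands (95 mm minus this) from the die's centre. It stays where it is left: about 6 N moves it
- gauge_face (a point): middle of the gauge's nose face that a marker's end butts against (face 34 mm wide, 25 to 43 mm above the bench); axes as anvil, the face looks to -y
- gauge_grip (a point): centre of the gauge's red upright grip, 26 mm (x) x 16 mm (y) x 34 mm high, top 75 mm above the bench, 70 mm out (+y) from the nose face; nothing beside it above 42 mm
- tray_floor (a point): centre of the floor (4 mm above the bench) of the black seed tray, inside 204 mm (x) x 242 mm (y), rim 35 mm above the bench; heavy, stays put
- clay_pot: upturned terracotta pot, 107 mm wide, 94 mm high; origin under its centre. Not part of the job
- tape_measure1: yellow pocket tape measure standing on its edge, 82 x 38 mm, 64 mm high; origin under its centre. Not part of the job
- tin: paint tin, 77 mm wide, 76 mm high; origin under its centre. Not part of the job

How it is judged:
At the end, for the whole second after the job is handed in: Every marker that is there has its eyelet home (pressed in more than 5.8 of 7 mm) and lies flat (within 0.3 rad) and still in the seed tray, its centre within the walls and at most 26 mm above the tray floor; the gauge is run out to within 4 mm of its end stop and the plunger is up (value of joint each of long_1_eyelet, long_2_eyelet, short_1_eyelet, short_2_eyelet above 0.0058 m and x of long_1 in the frame of tray_floor between -0.104 and 0.104 m and y of long_1 in the frame of tray_floor between -0.123 and 0.123 m and z of each of long_1, long_2, short_1, short_2 in the frame of tray_floor below 0.026 m and angle between each of long_1, long_2, short_1, short_2's own z axis and vertical below 0.3 rad and linear speed of each of long_1, long_2, short_1, short_2 below 0.02 m/s and x of long_2 in the frame of tray_floor between -0.104 and 0.104 m and y of long_2 in the frame of tray_floor between -0.123 and 0.123 m and x of short_1 in the frame of tray_floor between -0.104 and 0.104 m and y of short_1 in the frame of tray_floor between -0.123 and 0.123 m and x of short_2 in the frame of tray_floor between -0.104 and 0.104 m and y of short_2 in the frame of tray_floor between -0.123 and 0.123 m and value of joint gauge below 0.004 m and value of joint plunger below 0.003 m); the robot touches nothing.
It fails at once if an eyelet is pressed with its marker over 4 mm off the gauge or 0.08 rad askew, or itself over 5 mm off the plunger's axis (value of joint plunger above 0.0165 m and ((horizontal distance between long_1_ring and anvil below 0.018 m and linear speed of long_1 below 0.02 m/s and (horizontal distance between long_1_ring and anvil above 0.005 m or y of long_1 in the frame of gauge_face below -0.0965 m or angle between the y axis of long_1 and the y axis of anvil, either way round above 0.08 rad)) or (horizontal distance between long_2_ring and anvil below 0.018 m and linear speed of long_2 below 0.02 m/s and (horizontal distance between long_2_ring and anvil above 0.005 m or y of long_2 in the frame of gauge_face below -0.0965 m or angle between the y axis of long_2 and the y axis of anvil, either way round above 0.08 rad)) or (horizontal distance between short_1_ring and anvil below 0.018 m and linear speed of short_1 below 0.02 m/s and (horizontal distance between short_1_ring and anvil above 0.005 m or y of short_1 in the frame of gauge_face below -0.084 m or angle between the y axis of short_1 and the y axis of anvil, either way round above 0.08 rad)) or (horizontal distance between short_2_ring and anvil below 0.018 m and linear speed of short_2 below 0.02 m/s and (horizontal distance between short_2_ring and anvil above 0.005 m or y of short_2 in the frame of gauge_face below -0.084 m or angle between the y axis of short_2 and the y axis of anvil, either way round above 0.08 rad)))).
It fails at once if an eyelet is driven in anywhere but under the press, or a half-set one is taken away ((value of joint long_1_eyelet between 0.002 and 0.005 m and horizontal distance between long_1_ring and anvil above 0.022 m) or (value of joint long_2_eyelet between 0.002 and 0.005 m and horizontal distance between long_2_ring and anvil above 0.022 m) or (value of joint short_1_eyelet between 0.002 and 0.005 m and horizontal distance between short_1_ring and anvil above 0.022 m) or (value of joint short_2_eyelet between 0.002 and 0.005 m and horizontal distance between short_2_ring and anvil above 0.022 m)).
It fails at once if the pot, the tape measure or the paint tin is moved by more than 30 mm (distance of any of clay_pot, tape_measure1, tin from where it was at the start of the episode above 0.03 m).
Of long_1, long_2, short_1, short_2 only 2 to 3 are there at a start; the rules pass over those that are not, and their reading is None.
At some moment in a run one of long_1, long_2, short_1, short_2 may be knocked a few centimetres aside while the robot is not near it.
Once in a run the grip may slacken for a moment while it holds something.
It also fails if it takes over 210 s, if anything falls off the work surface, if the arm or the gripper's body presses on something with over 40 N, if the wrist force passes 120 N, or if a joint passes its speed limit or range.

ROBOT

A 6-joint arm with a two-finger parallel gripper is mounted at the origin on a cart in front of the work surface, level with it; the furniture and walls round the work are solid. World frame = base frame: x ahead of the robot, y to its left, z up, the work surface at z = 0. Lengths are in m, angles in rad, forces in N, time in s.
With the tool pointing down it reaches from about 0.25 to 0.775 m from the base axis. Payload 4 kg.
Tool frame: the origin (TCP) lies midway between the tips of the shut fingers; the grasp point (between the pads) lies 19 mm behind it; z points along the fingers, y is the line along which they close (so a half turn about z gives the same grasp; the last joint's range is limited). The gripper opens to 85 mm and grips with 20 to 120 N. Pads are 22 mm wide; open, the fingers measure 114 mm over their backs; the gripper's body (76 mm by 85 mm) begins 54 mm behind the grasp point. The pads swing forward as they close: fully open they stand 13 mm farther back than shut.
Start: joints at [-1.264, 0.087, 1.371, -0, 1.684, -0.103], TCP at [0.219, -0.504, 0.231] pointing down, gripper open.
Joint ranges: [-3.1, 3.1], [-0.76, 2.03], [0.27, 2.55], [-1.08, 4.22], [0.17, 2.65], [-2.57, 2.57]. Speed limits (rad/s): [2.79, 2.79, 3.14, 3.14, 3.14, 3.14].

INTERFACE

Orientations are given as [roll, pitch, yaw] about the fixed x, y, z axes, in that order (R = Rz(yaw) Ry(pitch) Rx(roll)).
In Python, from cell import * gives the robot as it stands.
- The arm moves only by the tool arm_command, never from a script. Its argument "commands" is a list of rows, each an object of numbers: "jaw": the finger opening in mm, from 0 to 85.4; "tx", "ty", "tz": the shift along the world's x, y, z in mm; "turn": the turn about the world's z in degrees. A call has 1 to 12 rows; each row shifts and turns the commanded pose from where the row before left it; what a row does not reach is not made up. A row lasts 1/12 s, in which the tool goes at most 41.7 mm and 7.16 degrees, less where a joint would pass 70% of its speed; a pose out of reach is approached as far as the arm can. A call with a gripper value outside its range is refused whole. The fingers move at their own pace and stop on an object; the grip force is fixed at half the most. Time passes only in rows, so rows that do not move let the fingers close. It gives the time, the measured TCP pose, the force, the opening and the grip force at its end, in the units of the state.
- get_state(): the state, without advancing time (a new reading comes with each control period).
- capture(name): name is "scene" or "top" or "wrist"; returns a dict with "frame" (480x640x3 uint8, red, green, blue), "mtx" (3x3 intrinsics, pixels), "eye" and "rotation" of the camera in the world. Camera axes: x right, y down, z forward; pixel columns grow to the right and rows downward; lengths in m; the calibration is good to about 2 mm. A picture is of the moment at which its call begins. There is no depth.
- finish_job(): hands the job in; it is judged then, once.
The state is a dict: "time": time; "joints": joint angles; "joint_vel": joint speeds; "tau": joint torques, N m; "position": TCP position; "ee_rot": TCP orientation; "wrist_force": force on the tool from outside, world axes, zero at the start; "moment": the same for the moment, N m; "width": finger opening in m; "grip_force": force on a finger pad.
Only numpy, scipy, OpenCV 4.12 (cv2) and the standard library are available. Lean on these libraries where they do the work, as an engineer would, in place of code of your own. Each camera call takes 0.05 s, during which the arm holds its last target. There are 200 camera calls.

## Working session

There is one attempt and no reset: what is moved stays moved. The work goes in short steps, Python scripts to look and compute and a tool call to move; the robot and the scene stay as the last step left them, time stands still between calls to the robot, and variables do not carry over. Pictures are saved under pics/ and viewed, at most 14 in all, crops included, and the job is handed in when it is done.

Besides the shell and the picture viewer there is one more tool, called by a JSON object that holds its "api" and its "payload", one argument or row to a line. arm_command: Moves the arm, as the interface text tells. Its arguments: {"type":"object","properties":{"commands":{"type":"array","items":{"type":"object","properties":{"jaw":{"type":"number"},"tx":{"type":"number"},"ty":{"type":"number"},"tz":{"type":"number"},"turn":{"type":"number"}}}}},"required":["commands"]}

```bash
mkdir -p pics; cat > h.py <<'E'
from cell import *
import numpy as np, cv2
def snap(n,f):
    c=capture(n); cv2.imwrite('pics/'+f+'.png',c['frame'][:,:,::-1]); np.savez('pics/'+f+'.npz',**c); return c
def ray(c,u,v,z):
    d=c['rotation']@np.linalg.solve(c['mtx'],[u,v,1.]); e=np.array(c['eye']); return (e+d*(z-e[2])/d[2])
def proj(c,p):
    q=np.array(c['rotation']).T@(np.array(p)-c['eye']); q=c['mtx']@q; return q[:2]/q[2]
E
python3 - <<'E'
from h import *
for n in ('top','scene'):
    c=snap(n,n+'0'); print(n,c['eye'],c['rotation'],c['mtx'][0])
print(get_state())
E
```

```text
top [0.39606943 0.00950569 1.39647095] [-3.01057776 -0.01911979 -1.56915221] [531.51444531   0.         330.47895171]
scene [-0.60725579 -0.02478134  0.89416182] [-2.1393598   0.01242755 -1.54142629] [533.22115729   0.         321.97688403]
{'time': 0.1, 'joints': array([-1.26410562e+00,  8.79222624e-02,  1.37216885e+00,  9.91177876e-06,
        1.68360919e+00, -1.03073301e-01]), 'joint_vel': array([-1.24726254e-06, -7.00769302e-04, -3.29432870e-03,  1.36260423e-03,
        1.36712332e-03,  1.26392988e-03]), 'tau': array([ 2.76266524e-03, -3.53015220e+01, -3.14219463e+01, -1.45969889e-04,
        7.98065274e-03, -5.73905083e-06]), 'position': array([ 0.21898571, -0.50401272,  0.23020034]), 'ee_rot': array([-3.13949721e+00, -2.26655651e-04,  4.09764878e-01]), 'wrist_force': array([ 0.04385684,  0.11932029, -0.66302128]), 'moment': array([-0.02164419, -0.04701316,  0.01315081]), 'grip_force': 0.0, 'width': 0.0851225275100427}
```

View pics/top0.png

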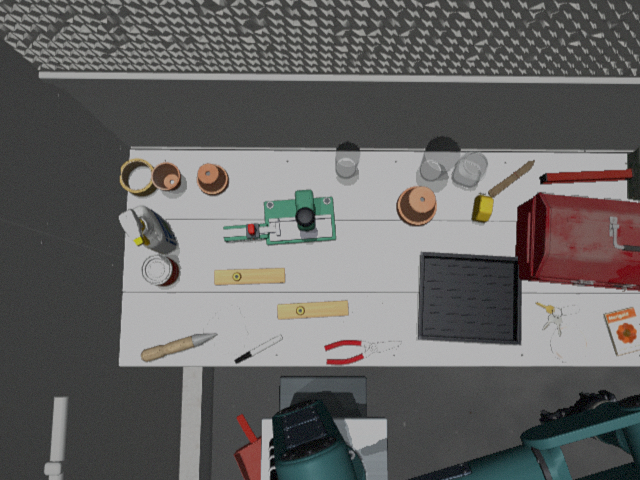

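View pics/scene0.png

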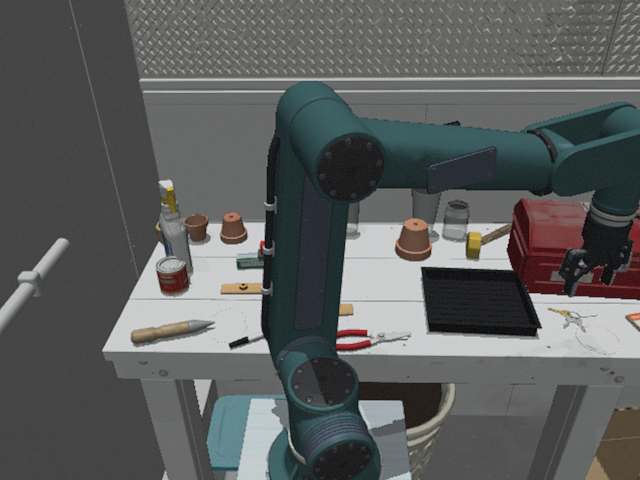

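The top view shows two pale long markers, with eyelets at (237,276) and (300,310). The press knob is at (305,217), the red grip at (252,231) and the tray at (470,297). There is no blue marker in sight, and the eyelet ends already face the gauge (image left, +y).

```bash
cat > h.py <<'E'
from cell import *
import numpy as np, cv2
from scipy.spatial.transform import Rotation as Ro
def snap(n,f):
    c=capture(n); cv2.imwrite('pics/'+f+'.png',c['frame'][:,:,::-1]); np.savez('pics/'+f+'.npz',**c); return c
def load(f): return dict(np.load('pics/'+f+'.npz'))
def R(c): return Ro.from_euler('xyz',c['rotation']).as_matrix()
def ray(c,u,v,z):
    d=R(c)@np.linalg.solve(c['mtx'],[u,v,1.]); e=np.array(c['eye']); return (e+d*(z-e[2])/d[2])
def proj(c,p):
    q=R(c).T@(np.array(p)-c['eye']); q=c['mtx']@q; return q[:2]/q[2]
def rng(c,lo,hi): return cv2.inRange(cv2.cvtColor(c['frame'],cv2.COLOR_RGB2HSV),lo,hi)
def blobs(m,a=30):
    return [k for k in cv2.findContours(m,cv2.RETR_EXTERNAL,cv2.CHAIN_APPROX_NONE)[0] if cv2.contourArea(k)>a]
def rects(c,m,z,a=30):
    o=[]
    for k in blobs(m,a):
        P=np.array([ray(c,u,v,z)[:2]*1000 for u,v in k[:,0]],np.float32)
        r=cv2.minAreaRect(P); o.append((cv2.boundingRect(k),np.round(r[0],1),np.round(r[1],1),round(r[2],1)))
    return o
E
python3 - <<'E'
from h import *
c=load('top0')
for r in rects(c,rng(c,(15,60,120),(28,200,255)),.008,300): print('pale',r)
for r in rects(c,rng(c,(100,90,50),(130,255,255)),.008,50): print('blue',r)
for r in rects(c,rng(c,(60,80,30),(88,255,200)),.024,50): print('green',r)
m=rng(c,(0,0,0),(180,120,60)); 
for r in rects(c,m,.035,300): print('dark',r)
for r in rects(c,rng(c,(0,150,90),(5,255,255)),.075,15): print('red',r)
for u,v in((305,217),): print('knob',ray(c,u,v,.181))
print(ray(c,252,231,.075))
E
```

```text
pale ((141, 337, 52, 24), array([323.6, 402.7]), array([ 25.8, 132.5]), 17.4)
pale ((277, 301, 71, 18), array([423.8,  30.1]), array([ 38. , 182.6]), 3.4)
pale ((214, 268, 71, 17), array([510.2, 195.6]), array([ 38. , 182.7]), 2.0)
green ((259, 190, 77, 55), array([666.7,  75.3]), array([137.3, 198. ]), 4.7)
dark ((408, 459, 76, 21), array([  23.9, -300.7]), array([ 29.7, 187.3]), 15.4)
dark ((596, 425, 44, 55), array([  65.2, -740.8]), array([126.3,  98.7]), 13.4)
dark ((64, 403, 117, 77), array([103. , 492.2]), array([274.6, 179.7]), 89.8)
dark ((476, 390, 164, 90), array([ 124.4, -593.9]), array([138.4, 432.2]), 34.4)
dark ((0, 389, 50, 91), array([120.5, 731.6]), array([222.3, 118. ]), 4.7)
dark ((270, 386, 115, 94), array([130.4,  -3.4]), array([272.1, 199.5]), 76.4)
dark ((200, 368, 14, 112), array([144.8, 288.5]), array([264.9,  27.7]), 0.0)
dark ((421, 255, 100, 89), array([ 454.1, -377.1]), array([254.5, 220.5]), 87.0)
dark ((625, 147, 15, 53), array([ 787.9, -819.5]), array([ 37.5, 144.1]), 85.7)
dark ((426, 136, 34, 16), array([ 864.5, -314.5]), array([88.2, 40.5]), 88.5)
dark ((0, 38, 49, 77), array([1043.7,  803.3]), array([220.3, 125.9]), 4.7)
red ((237, 414, 22, 31), array([137.8, 183.1]), array([76.5, 20. ]), 31.5)
red ((623, 273, 17, 12), array([ 502.5, -772.6]), array([40.6, 27.6]), 85.4)
red ((248, 224, 6, 10), array([624.5, 185.8]), array([23.1, 12.5]), 1.2)
red ((547, 169, 85, 12), array([ 768.5, -683. ]), array([ 20.5, 220.6]), 3.8)
knob [0.63390747 0.04587789 0.181     ]
[0.61815238 0.18185546 0.075     ]
```

{"api": "arm_command", "payload": {
  "commands": [
    {"tx": 17, "ty": 30, "tz": 10, "turn": -1},
    {"tx": 17, "ty": 30, "tz": 10, "turn": -1},
    {"tx": 17, "ty": 30, "tz": 10, "turn": -1},
    {"tx": 17, "ty": 30, "tz": 10, "turn": -1},
    {"tx": 17, "ty": 30, "tz": 10, "turn": -1},
    {"tx": 17, "ty": 30, "tz": 10, "turn": -1},
    {"tx": 17, "ty": 30, "tz": 10, "turn": -1},
    {"tx": 17, "ty": 30, "tz": 10, "turn": -1},
    {"tx": 17, "ty": 30, "tz": 10, "turn": -1},
    {"tx": 17, "ty": 30, "tz": 10, "turn": -1}
  ]
}}

```text
validation failed for argument at $.co...
```

{"api": "arm_command", "payload": {
  "commands": [
    {"tx": 17, "ty": 30, "turn": -1},
    {"tx": 17, "ty": 30, "turn": -1},
    {"tx": 17, "ty": 30, "turn": -1},
    {"tx": 17, "ty": 30, "turn": -1},
    {"tx": 17, "ty": 30, "turn": -1},
    {"tx": 17, "ty": 30, "turn": -1},
    {"tx": 17, "ty": 30, "turn": -1},
    {"tx": 17, "ty": 30, "turn": -1},
    {"tx": 17, "ty": 30, "turn": -1},
    {"tx": 17, "ty": 30, "turn": -1},
    {"tx": 0},
    {"tx": 0}
  ]
}}

```text
validation failed for argument at $.co...
```

```bash
python3 - <<'E'
from h import *
c=snap('wrist','w1'); s=get_state(); print(s['position'],s['ee_rot'],s['wrist_force'],c['eye'],c['rotation'],c['mtx'][0,0])
c=snap('scene','s1')
E
```

```text
[ 0.21901812 -0.50409131  0.23038476] [-3.13984222e+00 -1.74250376e-04  4.09813698e-01] [ 0.21774752  0.00871116 -0.33176697] [ 0.28748806 -0.47525477  0.37358884] [ 2.84486113e+00  1.67963968e-03 -1.16011971e+00] 431.946266554575
```

View pics/w1.png

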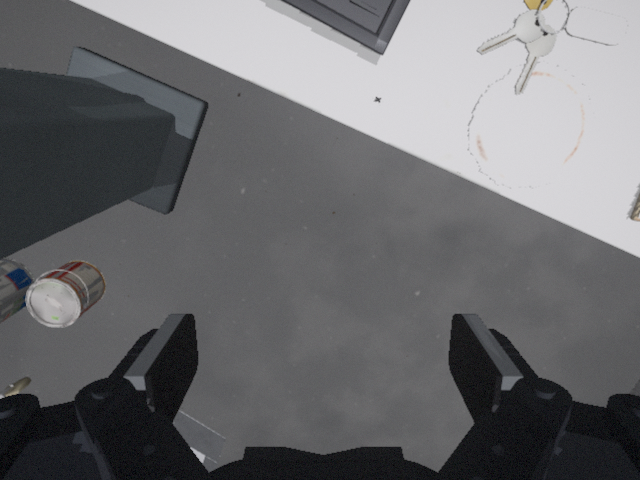

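The move call was refused and the arm is still at its start, so this view shows only the table edge and the open fingers. I'll retry with every field given.

{"api": "arm_command", "payload": {
  "commands": [
    {"jaw": 85, "tx": 17, "ty": 30, "tz": 10, "turn": -1},
    {"jaw": 85, "tx": 17, "ty": 30, "tz": 10, "turn": -1},
    {"jaw": 85, "tx": 17, "ty": 30, "tz": 10, "turn": -1},
    {"jaw": 85, "tx": 17, "ty": 30, "tz": 10, "turn": -1},
    {"jaw": 85, "tx": 17, "ty": 30, "tz": 10, "turn": -1},
    {"jaw": 85, "tx": 17, "ty": 30, "tz": 10, "turn": -1},
    {"jaw": 85, "tx": 17, "ty": 30, "tz": 10, "turn": -1},
    {"jaw": 85, "tx": 17, "ty": 30, "tz": 10, "turn": -1},
    {"jaw": 85, "tx": 17, "ty": 30, "tz": 10, "turn": -1},
    {"jaw": 85, "tx": 17, "ty": 30, "tz": 10, "turn": -1}
  ]
}}

```text
time: 1.03
position: [0.3895, -0.2028, 0.3318]
ee_rot: [3.141, -0.0, 0.234]
wrist_force: [1.4, 0.4, 0.9]
width: 0.0852
grip_force: 0.0
```

{"api": "arm_command", "payload": {
  "commands": [
    {"jaw": 85, "tx": 16, "ty": 30, "tz": 5, "turn": -1},
    {"jaw": 85, "tx": 16, "ty": 30, "tz": 5, "turn": -1},
    {"jaw": 85, "tx": 16, "ty": 30, "tz": 5, "turn": -1},
    {"jaw": 85, "tx": 16, "ty": 30, "tz": 5, "turn": -1},
    {"jaw": 85, "tx": 16, "ty": 30, "tz": 5, "turn": -1},
    {"jaw": 85, "tx": 16, "ty": 30, "tz": 5, "turn": -1},
    {"jaw": 85, "tx": 16, "ty": 30, "tz": 5, "turn": -1},
    {"jaw": 85, "tx": 16, "ty": 30, "tz": 5, "turn": -1},
    {"jaw": 85, "tx": 16, "ty": 30, "tz": 5, "turn": -1},
    {"jaw": 85, "tx": 10, "ty": 30, "tz": 5, "turn": -1},
    {"jaw": 85, "tx": 0, "ty": 0, "tz": 0, "turn": 0}
  ]
}}

```text
time: 1.95
position: [0.5444, 0.1004, 0.3806]
ee_rot: [-3.139, 0.0, 0.067]
wrist_force: [-0.7, -1.1, -1.6]
width: 0.0849
grip_force: 0.0
```

```bash
python3 - <<'E'
from h import *
c=snap('wrist','w2'); s=get_state(); print(s['position'],s['ee_rot'],c['eye'],c['rotation'])
E
```

```text
[0.5436876  0.0980161  0.38058997] [-3.14134972e+00  1.21785909e-03  6.53191033e-02] [0.6188776  0.10436293 0.52394088] [ 2.84441830e+00  2.17733449e-03 -1.50292313e+00]
```

View pics/w2.png

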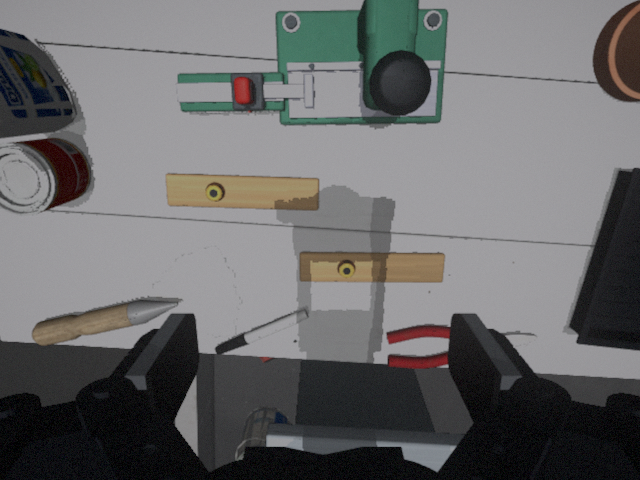

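This view shows the press: knob at (400,83), grip top at (243,90), gauge nose near (310,88) and the light bed spanning about columns 288–440. The long markers have eyelets at (214,192) and (346,269). I'll zoom in on the press.

```bash
python3 - <<'E'
from h import *
c=load('w2'); 
f=c['frame'][0:135,165:460,::-1]; cv2.imwrite('pics/w2c.png',cv2.resize(f,None,fx=2.7,fy=2.7,interpolation=cv2.INTER_CUBIC))
k=max(blobs(rng(c,(0,0,0),(180,255,45))[:135,300:460].copy(),500),key=cv2.contourArea)
(u,v),r=cv2.minEnclosingCircle(k); u+=300; print('knob',u,v,r,ray(c,u,v,.181),ray(c,u,v,.170))
for r in rects(c,rng(c,(0,150,150),(6,255,255)),.075,15): print('red',r)
for r in rects(c,rng(c,(14,60,120),(28,200,255)),.008,1000): print('pale',r)
t=load('top0')
for r in rects(t,rng(t,(0,0,0),(180,255,60)),.170,100): 
  if abs(r[0][0]-305)<20 and r[0][1]<260: print('topknob',r)
E
```

```text
knob 398.3723373413086 82.17021179199219 33.0927734375 [0.63952718 0.04999693 0.181     ] [0.64018952 0.04825312 0.17      ]
red ((235, 78, 13, 24), array([628.7, 186.7]), array([21.4, 11.5]), 5.5)
pale ((33, 309, 96, 35), array([315.2, 409.9]), array([ 23.6, 135.1]), 17.6)
pale ((310, 260, 63, 22), array([419.5,  68.6]), array([28.7, 79.8]), 3.9)
pale ((386, 254, 59, 28), array([429.9, -24.2]), array([36.8, 73.1]), 3.9)
pale ((166, 174, 153, 35), array([513.2, 196.1]), array([ 38.9, 182.9]), 2.0)
topknob ((296, 204, 19, 28), array([635. ,  46.2]), array([64.4, 42.2]), 0.3)
```

View pics/w2c.png

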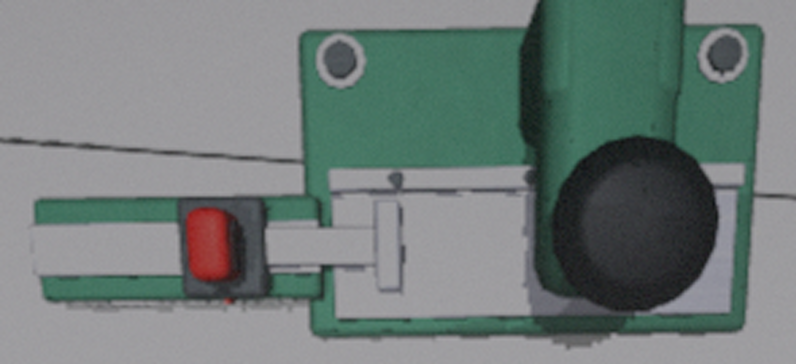

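The crop shows the bed's front corners at crop (336,320) and (733,313), the fence foot line from about (333,192) to (742,188), the gauge nose face right edge near (402,245), the grip top near (209,245) and the knob centre near (637,223).

```bash
python3 - <<'E'
from h import *
c=load('w2')
def q(a,b,z): p=ray(c,165+(a+.5)/2.7-.5,(b+.5)/2.7-.5,z)*1000; return p[:2]
FL=q(336,320,.024);FR=q(733,313,.024);BL=q(333,192,.024);BR=q(742,188,.024)
print(FL,FR,BL,BR,np.linalg.norm(FL-FR))
d=FL-FR; print('yaw',np.degrees(np.arctan2(-d[0],d[1]))); d=BL-BR; print('yawf',np.degrees(np.arctan2(-d[0],d[1])))
y=(FL-FR)/np.linalg.norm(FL-FR); x=np.array([y[1],-y[0]])
A=FR+y*65+x*28; print('anvil from front corners',A,(BL-A)@x,(BR-A)@x,(BL-A)@y)
for n,a,b,z in(('nosetop',402,203,.043),('nosebot',402,290,.043),('nose L top',375,245,.043),('grip',212,245,.075),('knob',637,223,.17),('knob181',640,222,.181)):
  p=q(a,b,z); print(n,p,(p-A)@x,(p-A)@y)
print('grip from knob', )
t=load('top0')
# bed edges in top view for cross-check
p=A; print(proj(t,[*(A/1000),.024]))
E
```

```text
[603.08465696 142.17965872] [616.97584817 -21.01606879] [652.42174197 145.60306108] [664.99397456 -17.65826997] 163.78586834882557
yaw 4.8652788749102625
yawf 4.403474058570298
anvil from front corners [639.36210761  46.12449561] 21.449666804850548 20.129896517435473 98.01250344819421
nosetop [648.97926997 117.24380756] 15.614361566677017 70.04739864901934
nosebot [616.85647418 115.26472491] -16.56054398099061 70.79988155002917
nose L top [632.92333658 126.81680223] 0.42819528987949 80.94765450515884
grip [627.96233302 184.61647774] 0.38723790585019185 138.9598288100063
knob [640.22873503  46.52136252] 0.8971643759696099 0.32193557420336905
knob181 [639.88049835  47.52227756] 0.6350731618249207 1.3487792324870858
grip from knob
[306.62517646 226.49807351]
```

{"api": "arm_command", "payload": {
  "commands": [
    {"jaw": 50, "tx": 21, "ty": 22, "tz": -28, "turn": 0.9},
    {"jaw": 50, "tx": 21, "ty": 22, "tz": -28, "turn": 0},
    {"jaw": 50, "tx": 21, "ty": 22, "tz": -28, "turn": 0},
    {"jaw": 50, "tx": 21, "ty": 22, "tz": -28, "turn": 0},
    {"jaw": 50, "tx": 0, "ty": 0, "tz": -40, "turn": 0},
    {"jaw": 50, "tx": 0, "ty": 0, "tz": -40, "turn": 0},
    {"jaw": 50, "tx": 0, "ty": 0, "tz": -40, "turn": 0},
    {"jaw": 50, "tx": 0, "ty": 0, "tz": -40, "turn": 0},
    {"jaw": 50, "tx": 0, "ty": 0, "tz": 0, "turn": 0},
    {"jaw": 50, "tx": 0, "ty": 0, "tz": 0, "turn": 0}
  ]
}}

```text
time: 2.83
position: [0.6248, 0.1819, 0.106]
ee_rot: [3.14, 0.008, 0.075]
wrist_force: [0.1, 0.1, 0.4]
width: 0.0499
grip_force: 0.0
```

```bash
python3 - <<'E'
from h import *
c=snap('wrist','w3'); s=get_state(); print(s['position'],s['ee_rot'],s['wrist_force'],s['width'])
for r in rects(c,rng(c,(0,150,110),(6,255,255)),.075,50): print('red',r)
E
```

```text
[0.62743291 0.1826151  0.1103218 ] [ 3.14126220e+00 -1.68272630e-04  7.54667985e-02] [ 0.40929625  0.26351641 -0.02858846] 0.04998099831010119
```

{"api": "arm_command", "payload": {
  "commands": [
    {"jaw": 50, "tx": 0, "ty": 2, "tz": -20, "turn": 0},
    {"jaw": 50, "tx": 1, "ty": 1, "tz": -20, "turn": 0},
    {"jaw": 50, "tx": 0, "ty": 0, "tz": -15, "turn": 0},
    {"jaw": 50, "tx": 0, "ty": 0, "tz": -8, "turn": 0},
    {"jaw": 50, "tx": 0, "ty": 0, "tz": 0, "turn": 0},
    {"jaw": 0, "tx": 0, "ty": 0, "tz": 0, "turn": 0},
    {"jaw": 0, "tx": 0, "ty": 0, "tz": 0, "turn": 0},
    {"jaw": 0, "tx": 0, "ty": 0, "tz": 0, "turn": 0},
    {"jaw": 0, "tx": 0, "ty": 0, "tz": 0, "turn": 0},
    {"jaw": 0, "tx": 0, "ty": 0, "tz": 0, "turn": 0},
    {"jaw": 0, "tx": 0, "ty": 0, "tz": 0, "turn": 0}
  ]
}}

```text
time: 3.8
position: [0.6298, 0.187, 0.0493]
ee_rot: [-3.141, -0.005, 0.077]
wrist_force: [0.1, 0.5, 5.8]
width: 0.0148
grip_force: 59.8
```

{"api": "arm_command", "payload": {
  "commands": [
    {"jaw": 0, "tx": -1, "ty": 11, "tz": 0, "turn": 0},
    {"jaw": 0, "tx": -1, "ty": 10, "tz": 0, "turn": 0},
    {"jaw": 0, "tx": 0, "ty": 0, "tz": 0, "turn": 0},
    {"jaw": 0, "tx": 0, "ty": 0, "tz": 0, "turn": 0}
  ]
}}

```text
time: 4.13
position: [0.6282, 0.2072, 0.0493]
ee_rot: [3.141, -0.006, 0.077]
wrist_force: [1.4, -1.5, 5.3]
width: 0.0147
grip_force: 59.8
```

{"api": "arm_command", "payload": {
  "commands": [
    {"jaw": 0, "tx": 0, "ty": 1, "tz": 0, "turn": 0},
    {"jaw": 0, "tx": 0, "ty": 1, "tz": 0, "turn": 0},
    {"jaw": 0, "tx": 0, "ty": 1, "tz": 0, "turn": 0},
    {"jaw": 0, "tx": 0, "ty": 0, "tz": 0, "turn": 0}
  ]
}}

```text
time: 4.47
position: [0.6281, 0.2086, 0.0493]
ee_rot: [3.138, -0.005, 0.076]
wrist_force: [0.1, -5.2, 6.2]
width: 0.015
grip_force: 59.9
```

{"api": "arm_command", "payload": {
  "commands": [
    {"jaw": 0, "tx": 0, "ty": 1, "tz": 0, "turn": 0},
    {"jaw": 0, "tx": 0, "ty": 1, "tz": 0, "turn": 0},
    {"jaw": 0, "tx": 0, "ty": 0, "tz": 0, "turn": 0}
  ]
}}

```text
time: 4.72
position: [0.6279, 0.2105, 0.0493]
ee_rot: [3.138, -0.004, 0.076]
wrist_force: [-0.6, -5.6, 5.7]
width: 0.0147
grip_force: 60.0
```

{"api": "arm_command", "payload": {
  "commands": [
    {"jaw": 0, "tx": 0, "ty": 1, "tz": 0, "turn": 0},
    {"jaw": 0, "tx": 0, "ty": 1, "tz": 0, "turn": 0},
    {"jaw": 0, "tx": 0, "ty": 0, "tz": 0, "turn": 0}
  ]
}}

```text
time: 4.97
position: [0.6277, 0.2125, 0.0493]
ee_rot: [3.138, -0.004, 0.076]
wrist_force: [-0.5, -6.2, 6.8]
width: 0.0149
grip_force: 60.0
```

{"api": "arm_command", "payload": {
  "commands": [
    {"jaw": 0, "tx": 0, "ty": 1, "tz": 0, "turn": 0},
    {"jaw": 0, "tx": 0, "ty": 1, "tz": 0, "turn": 0},
    {"jaw": 0, "tx": 0, "ty": 0, "tz": 0, "turn": 0}
  ]
}}

```text
time: 5.22
position: [0.6277, 0.2128, 0.0492]
ee_rot: [3.135, -0.003, 0.075]
wrist_force: [-1.3, -9.8, 8.4]
width: 0.0151
grip_force: 60.1
```

{"api": "arm_command", "payload": {
  "commands": [
    {"jaw": 0, "tx": 0, "ty": 1, "tz": 0, "turn": 0},
    {"jaw": 0, "tx": 0, "ty": 1, "tz": 0, "turn": 0},
    {"jaw": 0, "tx": 0, "ty": 0, "tz": 0, "turn": 0}
  ]
}}

```text
time: 5.47
position: [0.6277, 0.2128, 0.0492]
ee_rot: [3.132, -0.002, 0.074]
wrist_force: [-1.1, -14.6, 9.1]
width: 0.0145
grip_force: 60.3
```

{"api": "arm_command", "payload": {
  "commands": [
    {"jaw": 0, "tx": 1, "ty": -12, "tz": 0, "turn": 0},
    {"jaw": 0, "tx": 1, "ty": -12, "tz": 0, "turn": 0},
    {"jaw": 0, "tx": 1, "ty": -10, "tz": 0, "turn": 0},
    {"jaw": 0, "tx": 0, "ty": -2, "tz": 0, "turn": 0},
    {"jaw": 0, "tx": 0, "ty": 0, "tz": 0, "turn": 0},
    {"jaw": 0, "tx": 0, "ty": 0, "tz": 0, "turn": 0},
    {"jaw": 0, "tx": 0, "ty": 0, "tz": 0, "turn": 0}
  ]
}}

```text
time: 6.05
position: [0.63, 0.1838, 0.0493]
ee_rot: [-3.14, -0.004, 0.077]
wrist_force: [-2.2, 2.0, 6.8]
width: 0.0151
grip_force: 60.1
```

{"api": "arm_command", "payload": {
  "commands": [
    {"jaw": 0, "tx": 0, "ty": -2, "tz": 0, "turn": 0},
    {"jaw": 0, "tx": 0, "ty": -2, "tz": 0, "turn": 0},
    {"jaw": 0, "tx": 0, "ty": -2, "tz": 0, "turn": 0},
    {"jaw": 0, "tx": 0, "ty": -1, "tz": 0, "turn": 0},
    {"jaw": 0, "tx": 0, "ty": 0, "tz": 0, "turn": 0},
    {"jaw": 0, "tx": 0, "ty": 0, "tz": 0, "turn": 0}
  ]
}}

```text
time: 6.55
position: [0.6305, 0.178, 0.0493]
ee_rot: [-3.138, -0.005, 0.078]
wrist_force: [-0.2, 5.2, 5.7]
width: 0.0147
grip_force: 60.0
```

{"api": "arm_command", "payload": {
  "commands": [
    {"jaw": 55, "tx": 0, "ty": 0, "tz": 0, "turn": 0},
    {"jaw": 55, "tx": 0, "ty": 0, "tz": 0, "turn": 0},
    {"jaw": 55, "tx": 0, "ty": 0, "tz": 0, "turn": 0},
    {"jaw": 55, "tx": 0, "ty": 0, "tz": 20, "turn": 0},
    {"jaw": 55, "tx": 0, "ty": 0, "tz": 40, "turn": 0},
    {"jaw": 55, "tx": 0, "ty": 0, "tz": 40, "turn": 0},
    {"jaw": 70, "tx": -10, "ty": 0, "tz": 38, "turn": 7},
    {"jaw": 70, "tx": -20, "ty": -5, "tz": 30, "turn": 7},
    {"jaw": 70, "tx": -20, "ty": -10, "tz": 0, "turn": 7},
    {"jaw": 70, "tx": -20, "ty": -10, "tz": 0, "turn": 7},
    {"jaw": 70, "tx": -20, "ty": -10, "tz": 0, "turn": 7},
    {"jaw": 70, "tx": -25, "ty": -10, "tz": 0, "turn": 7}
  ]
}}

```text
time: 7.55
position: [0.5135, 0.1296, 0.2139]
ee_rot: [3.141, 0.001, 0.815]
wrist_force: [0.5, -1.1, -0.2]
width: 0.07
grip_force: 0.0
```

{"api": "arm_command", "payload": {
  "commands": [
    {"jaw": 70, "tx": 0, "ty": -5, "tz": 0, "turn": 7},
    {"jaw": 70, "tx": 0, "ty": -5, "tz": 0, "turn": 7},
    {"jaw": 70, "tx": 0, "ty": -5, "tz": 0, "turn": 7},
    {"jaw": 70, "tx": 0, "ty": 0, "tz": 0, "turn": 7},
    {"jaw": 70, "tx": 0, "ty": 0, "tz": 0, "turn": 7},
    {"jaw": 70, "tx": 0, "ty": 0, "tz": 0, "turn": 7},
    {"jaw": 70, "tx": 0, "ty": 0, "tz": 0, "turn": 3.5},
    {"jaw": 70, "tx": 0, "ty": 0, "tz": 0, "turn": 0},
    {"jaw": 70, "tx": 0, "ty": 0, "tz": 0, "turn": 0}
  ]
}}

```text
time: 8.3
position: [0.514, 0.1152, 0.2139]
ee_rot: [-3.141, 0.0, 1.601]
wrist_force: [0.5, -0.2, -0.6]
width: 0.07
grip_force: 0.0
```

```bash
python3 - <<'E'
from h import *
c=snap('wrist','w4'); t=snap('top','t4'); s=get_state(); print(s['position'],s['ee_rot'],s['width'],c['eye'])
for n,i in(('w',c),('t',t)):
  for r in rects(i,rng(i,(14,60,100),(28,200,255)),.008,250): print(n,r)
E
```

```text
[0.51403778 0.1153344  0.21409915] [-3.14119014e+00  1.82019573e-04  1.60203595e+00] 0.07017774160045373 [0.51171475 0.18916327 0.35725641]
w ((199, 280, 52, 101), array([429.1,  -9.8]), array([ 39.1, 101.6]), 3.5)
w ((186, 187, 52, 86), array([422.5,  86.1]), array([37.9, 74.3]), 3.5)
w ((298, 0, 54, 212), array([513. , 183.9]), array([ 39.1, 156.8]), 2.0)
t ((141, 337, 53, 24), array([322.8, 402. ]), array([ 28.6, 133.4]), 17.0)
t ((299, 301, 49, 17), array([425.3,   2.3]), array([ 37.7, 126.8]), 3.5)
t ((477, 161, 57, 61), array([ 757.8, -475.5]), array([ 60.8, 220.8]), 50.1)
```

View pics/w4.png

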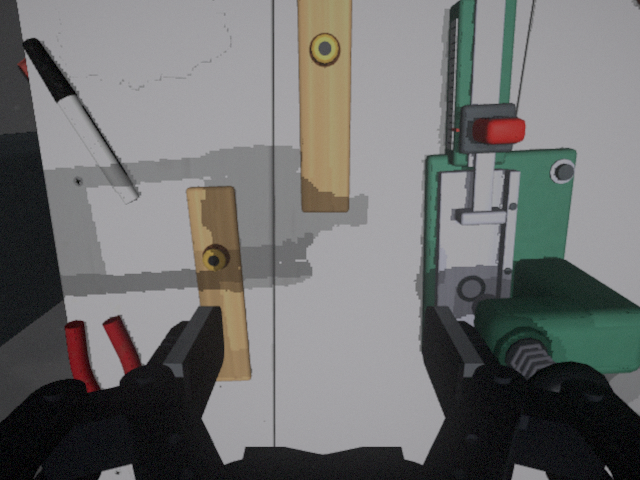

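The view shows marker A upright at columns 298–352 with its near end at row 211 and eyelet at (325,48). Marker B's eyelet is at (215,258), and the die ring is at (470,288). The -y end of A is at about (516,105).

{"api": "arm_command", "payload": {
  "commands": [
    {"jaw": 62, "tx": 1, "ty": 2.5, "tz": -40, "turn": 0.2},
    {"jaw": 62, "tx": 0, "ty": 0, "tz": -40, "turn": 0},
    {"jaw": 62, "tx": 0, "ty": 0, "tz": -40, "turn": 0},
    {"jaw": 62, "tx": 0, "ty": 0, "tz": -40, "turn": 0},
    {"jaw": 62, "tx": 0, "ty": 0, "tz": -25, "turn": 0},
    {"jaw": 62, "tx": 0, "ty": 0, "tz": -15, "turn": 0},
    {"jaw": 62, "tx": 0, "ty": 0, "tz": -9, "turn": 0},
    {"jaw": 62, "tx": 0, "ty": 0, "tz": 0, "turn": 0},
    {"jaw": 62, "tx": 0, "ty": 0, "tz": 0, "turn": 0}
  ]
}}

```text
time: 9.15
position: [0.5156, 0.118, 0.0058]
ee_rot: [3.141, 0.0, 1.607]
wrist_force: [0.6, 0.2, 0.0]
width: 0.0617
grip_force: 0.0
```

```bash
python3 - <<'E'
from h import *
c=load('w4')
p=ray(c,470.5,288,.024)*1000;print('die',p)
for r in rects(c,rng(c,(0,150,110),(6,255,255)),.075,50): print('red',r)
print('nose',ray(c,482,222,.043)*1000)
E
```

```text
die [639.52169332  47.24211251  24.        ]
red ((487, 119, 38, 25), array([628.1, 177.5]), array([23.4, 14.4]), 4.8)
nose [633.79511092 109.25012755  43.        ]
```

{"api": "arm_command", "payload": {
  "commands": [
    {"jaw": 62, "tx": 0, "ty": 0, "tz": -4.5, "turn": 0},
    {"jaw": 62, "tx": 0, "ty": 0, "tz": 0, "turn": 0},
    {"jaw": 20, "tx": 0, "ty": 0, "tz": 0, "turn": 0},
    {"jaw": 20, "tx": 0, "ty": 0, "tz": 0, "turn": 0},
    {"jaw": 20, "tx": 0, "ty": 0, "tz": 0, "turn": 0},
    {"jaw": 20, "tx": 0, "ty": 0, "tz": 0, "turn": 0},
    {"jaw": 20, "tx": 0, "ty": 0, "tz": 0, "turn": 0},
    {"jaw": 20, "tx": 0, "ty": 0, "tz": 0, "turn": 0}
  ]
}}

```text
time: 9.82
position: [0.5162, 0.1181, 0.0023]
ee_rot: [3.139, -0.0, 1.607]
wrist_force: [-0.6, 1.0, 6.7]
width: 0.0377
grip_force: 60.7
```

{"api": "arm_command", "payload": {
  "commands": [
    {"jaw": 20, "tx": 0, "ty": 0, "tz": 15, "turn": 0},
    {"jaw": 20, "tx": 0, "ty": -10, "tz": 35, "turn": 0},
    {"jaw": 20, "tx": 0, "ty": -40, "tz": 10, "turn": 0},
    {"jaw": 20, "tx": 0, "ty": -40, "tz": 0, "turn": 0},
    {"jaw": 20, "tx": 0, "ty": -40, "tz": 0, "turn": 2.5},
    {"jaw": 20, "tx": 0, "ty": -30, "tz": 0, "turn": 0},
    {"jaw": 20, "tx": 0, "ty": 0, "tz": 0, "turn": 0},
    {"jaw": 20, "tx": 0, "ty": 0, "tz": 0, "turn": 0}
  ]
}}

```text
time: 10.48
position: [0.5148, -0.0434, 0.0605]
ee_rot: [-3.141, -0.001, 1.647]
wrist_force: [0.3, -0.6, -0.4]
width: 0.0374
grip_force: 60.3
```

```bash
python3 - <<'E'
from h import *
c=snap('wrist','w5'); s=get_state(); print(s['position']*1000,np.degrees(s['ee_rot']),s['width'],s['grip_force'])
z=s['position'][2]+.0065
for r in rects(c,rng(c,(14,60,100),(28,200,255)),z,250): print(r)
E
```

```text
[514.74758464 -42.12868793  60.40359189] [-1.79961190e+02 -5.32622998e-02  9.44807263e+01] 0.037339350572388366 60.29761791229248
((254, 0, 136, 322), array([510.6,   8.6]), array([ 38.7, 101.3]), 4.7)
((74, 0, 111, 287), array([452.5,  10.8]), array([27.6, 88.2]), 3.5)
```

View pics/w5.png

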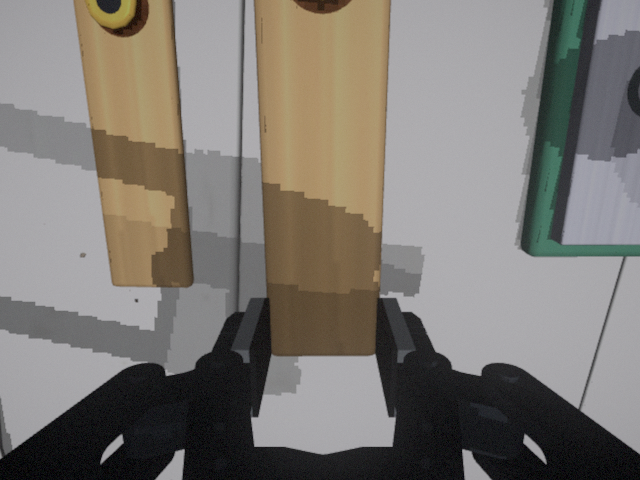

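The marker is held between the pads, centred at columns 271–377 with its end at row 355. Marker B is undisturbed on the left and the press bed is on the right.

```bash
python3 - <<'E'
from h import *
c=load('w5'); tcp=np.array([514.75,-42.13,60.4])
e=ray(c,324,354.5,.0661)*1000; print('end-tcp',e-tcp)
ey=ray(c,323,-3,.0661)*1000; print(ey-tcp)
a=np.radians(4.7); y=np.array([-np.sin(a),np.cos(a)]); x=np.array([np.cos(a),np.sin(a)])
print('end in hand frame x,y',(e-tcp)[:2]@x,(e-tcp)[:2]@y)
A=np.array([639.5,47.2])
for yy in (0,-8): print('end target',A+y*(-125+yy))
E
```

```text
end-tcp [  1.3523971  -13.61015182   5.7       ]
[ -7.96386165 102.08563502   5.7       ]
end in hand frame x,y 0.2326539701568182 -13.675199546900549
end target [649.74231358 -77.37967335]
end target [650.39782165 -85.35277245]
```

{"api": "arm_command", "payload": {
  "commands": [
    {"jaw": 20, "tx": 0, "ty": -20, "tz": -10, "turn": 0},
    {"jaw": 20, "tx": 0, "ty": -20.5, "tz": -10, "turn": 0.2},
    {"jaw": 20, "tx": 0, "ty": 0, "tz": -8, "turn": 0},
    {"jaw": 20, "tx": 25, "ty": 2, "tz": 0, "turn": 0},
    {"jaw": 20, "tx": 25, "ty": 2, "tz": 0, "turn": 0},
    {"jaw": 20, "tx": 25, "ty": 2, "tz": 0, "turn": 0},
    {"jaw": 20, "tx": 25, "ty": 2, "tz": 0, "turn": 0},
    {"jaw": 20, "tx": 20, "ty": 2, "tz": 0, "turn": 0},
    {"jaw": 20, "tx": 10, "ty": 1, "tz": 0, "turn": 0},
    {"jaw": 20, "tx": 0, "ty": 0, "tz": 0, "turn": 0},
    {"jaw": 20, "tx": 0, "ty": 0, "tz": 0, "turn": 0}
  ]
}}

```text
time: 11.45
position: [0.6448, -0.0695, 0.032]
ee_rot: [-3.14, -0.001, 1.656]
wrist_force: [-0.9, 1.0, -0.7]
width: 0.0373
grip_force: 60.3
```

```bash
python3 - <<'E'
from h import *
c=snap('wrist','w6'); s=get_state(); print(s['position']*1000,np.degrees(s['ee_rot']),s['width'],s['grip_force'],s['wrist_force'])
E
```

```text
[644.26289724 -69.93019124  32.06906635] [-1.79890379e+02 -4.58816655e-02  9.48714356e+01] 0.03755696688370286 60.340672731399536 [-0.73791254 -0.06113246 -0.82102492]
```

View pics/w6.png

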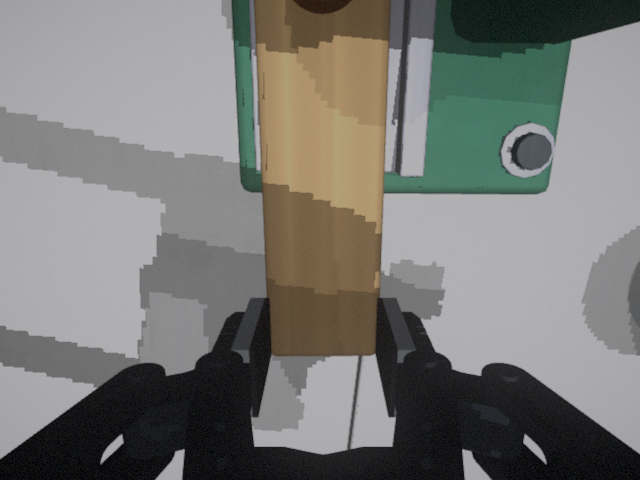

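Marker A is over the bed, parallel to the fence. Its right edge is near column 384 and the fence's front edge near 400, at row 176.

```bash
python3 - <<'E'
from h import *
c=load('w6')
f=ray(c,401,175,.034)*1000; m=ray(c,383.5,175,.0378)*1000; f2=ray(c,404,60,.034)*1000;m2=ray(c,388,60,.0378)*1000
print(f,m,f-m,f2-m2,np.degrees(np.arctan2(-(f2-f)[0],(f2-f)[1])),np.degrees(np.arctan2(-(m2-m)[0],(m2-m)[1])))
b=c['frame'];print([tuple(b[175,u]) for u in range(378,408,3)])
E
```

```text
[665.75062645 -15.20062432  34.        ] [659.46607686 -15.16520495  37.8       ] [ 6.28454959 -0.03541937 -3.8       ] [ 5.33542498  0.82404074 -3.8       ] 6.4885027361649055 5.064407030660613
[(np.uint8(172), np.uint8(146), np.uint8(106)), (np.uint8(160), np.uint8(132), np.uint8(98)), (np.uint8(96), np.uint8(112), np.uint8(93)), (np.uint8(81), np.uint8(124), np.uint8(105)), (np.uint8(75), np.uint8(117), np.uint8(99)), (np.uint8(77), np.uint8(118), np.uint8(98)), (np.uint8(76), np.uint8(116), np.uint8(97)), (np.uint8(70), np.uint8(96), np.uint8(84)), (np.uint8(156), np.uint8(157), np.uint8(165)), (np.uint8(159), np.uint8(158), np.uint8(168))]
```

{"api": "arm_command", "payload": {
  "commands": [
    {"jaw": 20, "tx": 2.5, "ty": 0.2, "tz": -2, "turn": 0},
    {"jaw": 20, "tx": 2.5, "ty": 0.2, "tz": -2.5, "turn": 0},
    {"jaw": 20, "tx": 0, "ty": 0, "tz": 0, "turn": 0},
    {"jaw": 20, "tx": 0, "ty": 0, "tz": 0, "turn": 0},
    {"jaw": 20, "tx": 0, "ty": 0, "tz": 0, "turn": 0}
  ]
}}

```text
time: 11.92
position: [0.6498, -0.0712, 0.0283]
ee_rot: [-3.141, -0.0, 1.654]
wrist_force: [0.0, -0.4, 0.4]
width: 0.0373
grip_force: 60.3
```

{"api": "arm_command", "payload": {
  "commands": [
    {"jaw": 20, "tx": -0.2, "ty": 2.5, "tz": -1.0, "turn": 0},
    {"jaw": 20, "tx": -0.2, "ty": 2.5, "tz": -0.5, "turn": 0},
    {"jaw": 20, "tx": 0, "ty": 0, "tz": 0, "turn": 0},
    {"jaw": 20, "tx": 0, "ty": 0, "tz": 0, "turn": 0}
  ]
}}

```text
time: 12.25
position: [0.6495, -0.0657, 0.0268]
ee_rot: [-3.141, -0.0, 1.655]
wrist_force: [0.2, 0.8, -0.8]
width: 0.0374
grip_force: 60.4
```

{"api": "arm_command", "payload": {
  "commands": [
    {"jaw": 20, "tx": 0, "ty": 1, "tz": 0, "turn": 0},
    {"jaw": 20, "tx": 0, "ty": 0, "tz": 0, "turn": 0},
    {"jaw": 20, "tx": 0, "ty": 0, "tz": 0, "turn": 0}
  ]
}}

```text
time: 12.5
position: [0.6495, -0.065, 0.0268]
ee_rot: [-3.141, -0.0, 1.654]
wrist_force: [-1.7, -0.8, 0.4]
width: 0.0378
grip_force: 60.4
```

{"api": "arm_command", "payload": {
  "commands": [
    {"jaw": 20, "tx": 0, "ty": 0.8, "tz": 0, "turn": 0},
    {"jaw": 20, "tx": 0, "ty": 0, "tz": 0, "turn": 0},
    {"jaw": 20, "tx": 0, "ty": 0, "tz": 0, "turn": 0}
  ]
}}

```text
time: 12.75
position: [0.6495, -0.0644, 0.0267]
ee_rot: [-3.141, 0.0, 1.654]
wrist_force: [-2.0, -1.4, 0.5]
width: 0.0377
grip_force: 60.4
```

{"api": "arm_command", "payload": {
  "commands": [
    {"jaw": 20, "tx": 0, "ty": 0.8, "tz": 0, "turn": 0},
    {"jaw": 20, "tx": 0, "ty": 0, "tz": 0, "turn": 0},
    {"jaw": 20, "tx": 0, "ty": 0, "tz": 0, "turn": 0}
  ]
}}

```text
time: 13.0
position: [0.6494, -0.0636, 0.0267]
ee_rot: [-3.141, 0.0, 1.654]
wrist_force: [-1.2, -0.9, -0.5]
width: 0.0375
grip_force: 60.4
```

{"api": "arm_command", "payload": {
  "commands": [
    {"jaw": 20, "tx": 0, "ty": 0.8, "tz": 0, "turn": 0},
    {"jaw": 20, "tx": 0, "ty": 0, "tz": 0, "turn": 0},
    {"jaw": 20, "tx": 0, "ty": 0, "tz": 0, "turn": 0}
  ]
}}

```text
time: 13.25
position: [0.6494, -0.0631, 0.0267]
ee_rot: [-3.141, 0.001, 1.654]
wrist_force: [-2.5, -3.3, 0.2]
width: 0.0375
grip_force: 60.4
```

{"api": "arm_command", "payload": {
  "commands": [
    {"jaw": 20, "tx": 0, "ty": 0.8, "tz": 0, "turn": 0},
    {"jaw": 20, "tx": 0, "ty": 0, "tz": 0, "turn": 0},
    {"jaw": 20, "tx": 0, "ty": 0, "tz": 0, "turn": 0}
  ]
}}

```text
time: 13.5
position: [0.6494, -0.0631, 0.0267]
ee_rot: [-3.141, 0.002, 1.654]
wrist_force: [-2.9, -4.6, -0.0]
width: 0.0377
grip_force: 60.4
```

{"api": "arm_command", "payload": {
  "commands": [
    {"jaw": 60, "tx": 0, "ty": 0, "tz": 0, "turn": 0},
    {"jaw": 60, "tx": 0, "ty": 0, "tz": 0, "turn": 0},
    {"jaw": 60, "tx": 0, "ty": 0, "tz": 0, "turn": 0},
    {"jaw": 60, "tx": 0, "ty": 0, "tz": 10, "turn": 0},
    {"jaw": 60, "tx": 0, "ty": -10, "tz": 25, "turn": 0},
    {"jaw": 60, "tx": 0, "ty": -20, "tz": 30, "turn": 0},
    {"jaw": 60, "tx": 0, "ty": -20, "tz": 30, "turn": 0},
    {"jaw": 60, "tx": 0, "ty": -10, "tz": 38, "turn": 0},
    {"jaw": 20, "tx": 0, "ty": 0, "tz": 38, "turn": 0},
    {"jaw": 0, "tx": 0, "ty": 0, "tz": 30, "turn": 0},
    {"jaw": 0, "tx": 0, "ty": 0, "tz": 0, "turn": 0}
  ]
}}

```text
time: 14.42
position: [0.653, -0.1226, 0.2395]
ee_rot: [3.124, 0.006, 1.654]
wrist_force: [0.2, -0.8, 1.6]
width: 0.024
grip_force: 0.0
```

```bash
python3 - <<'E'
from h import *
c=snap('wrist','w7'); s=get_state(); print(s['position']*1000,np.degrees(s['ee_rot']),s['width'],s['wrist_force'])
for r in rects(c,rng(c,(14,50,90),(28,200,255)),.032,250): print(r)
E
```

```text
[ 652.14312604 -122.22957229  235.62311314] [179.26865344   0.22808114  94.78764436] 0.01690590599565674 [ 0.15652286 -0.11348698  0.29749848]
((292, 0, 55, 142), array([646.1, -26.8]), array([ 39.7, 100.1]), 5.0)
((14, 0, 63, 97), array([443.9, -26.9]), array([37.2, 65.8]), 3.5)
```

View pics/w7.png

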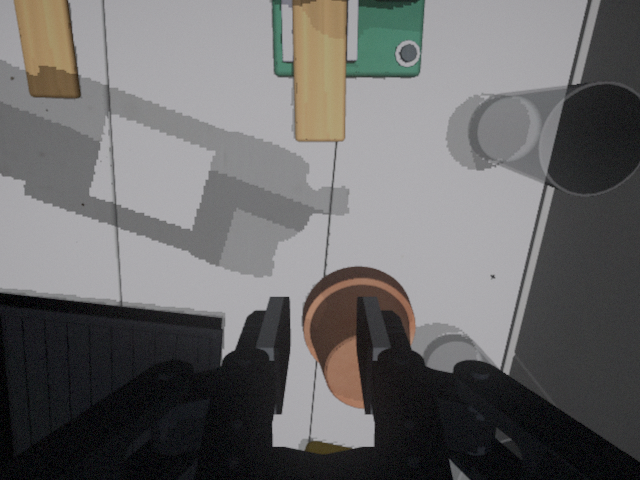

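The marker lies along the bed with its free end at (320,140), about 1 mm from the butted position and parallel to the fence. Next I press it.

{"api": "arm_command", "payload": {
  "commands": [
    {"jaw": 0, "tx": -3, "ty": 35, "tz": 0, "turn": 0},
    {"jaw": 0, "tx": -3, "ty": 35, "tz": 0, "turn": 0},
    {"jaw": 0, "tx": -3, "ty": 35, "tz": 0, "turn": 0},
    {"jaw": 0, "tx": -3, "ty": 35, "tz": 0, "turn": 0},
    {"jaw": 0, "tx": 0, "ty": 29, "tz": 0, "turn": 0},
    {"jaw": 0, "tx": 0, "ty": 0, "tz": -20, "turn": 0},
    {"jaw": 0, "tx": 0, "ty": 0, "tz": -20, "turn": 0},
    {"jaw": 0, "tx": 0, "ty": 0, "tz": 0, "turn": 0},
    {"jaw": 0, "tx": 0, "ty": 0, "tz": 0, "turn": 0}
  ]
}}

```text
time: 15.22
position: [0.6364, 0.0477, 0.1855]
ee_rot: [-3.137, -0.001, 1.655]
wrist_force: [0.8, -0.3, -0.1]
width: -0.0003
grip_force: 0.0
```

{"api": "arm_command", "payload": {
  "commands": [
    {"jaw": 0, "tx": 3, "ty": 0, "tz": 0, "turn": 0},
    {"jaw": 0, "tx": 0, "ty": 0, "tz": -4, "turn": 0},
    {"jaw": 0, "tx": 0, "ty": 0, "tz": -4, "turn": 0},
    {"jaw": 0, "tx": 0, "ty": 0, "tz": -4, "turn": 0},
    {"jaw": 0, "tx": 0, "ty": 0, "tz": -4, "turn": 0},
    {"jaw": 0, "tx": 0, "ty": 0, "tz": -3, "turn": 0},
    {"jaw": 0, "tx": 0, "ty": 0, "tz": -3, "turn": 0},
    {"jaw": 0, "tx": 0, "ty": 0, "tz": -3, "turn": 0},
    {"jaw": 0, "tx": 0, "ty": 0, "tz": -2, "turn": 0},
    {"jaw": 0, "tx": 0, "ty": 0, "tz": 0, "turn": 0},
    {"jaw": 0, "tx": 0, "ty": 0, "tz": 0, "turn": 0},
    {"jaw": 0, "tx": 0, "ty": 0, "tz": 0, "turn": 0}
  ]
}}

```text
time: 16.22
position: [0.6417, 0.0467, 0.1638]
ee_rot: [3.137, 0.001, 1.654]
wrist_force: [1.2, -0.9, 9.5]
width: 0.0004
grip_force: 4.5
```

{"api": "arm_command", "payload": {
  "commands": [
    {"jaw": 0, "tx": 0, "ty": 0, "tz": -2, "turn": 0},
    {"jaw": 0, "tx": 0, "ty": 0, "tz": -2, "turn": 0},
    {"jaw": 0, "tx": 0, "ty": 0, "tz": -2, "turn": 0},
    {"jaw": 0, "tx": 0, "ty": 0, "tz": 0, "turn": 0},
    {"jaw": 0, "tx": 0, "ty": 0, "tz": 0, "turn": 0},
    {"jaw": 0, "tx": 0, "ty": 0, "tz": 0, "turn": 0},
    {"jaw": 0, "tx": 0, "ty": 0, "tz": 0, "turn": 0}
  ]
}}

```text
time: 16.8
position: [0.6417, 0.0467, 0.1587]
ee_rot: [3.136, 0.001, 1.654]
wrist_force: [-0.4, -1.1, 12.0]
width: 0.0002
grip_force: 5.7
```

{"api": "arm_command", "payload": {
  "commands": [
    {"jaw": 0, "tx": 0, "ty": 0, "tz": -2, "turn": 0},
    {"jaw": 0, "tx": 0, "ty": 0, "tz": -2, "turn": 0},
    {"jaw": 0, "tx": 0, "ty": 0, "tz": 0, "turn": 0},
    {"jaw": 0, "tx": 0, "ty": 0, "tz": 0, "turn": 0},
    {"jaw": 0, "tx": 0, "ty": 0, "tz": 0, "turn": 0},
    {"jaw": 0, "tx": 0, "ty": 0, "tz": 0, "turn": 0}
  ]
}}

```text
time: 17.3
position: [0.6418, 0.0468, 0.1579]
ee_rot: [3.134, 0.002, 1.654]
wrist_force: [-4.0, -1.6, 20.2]
width: 0.0
grip_force: 10.0
```

{"api": "arm_command", "payload": {
  "commands": [
    {"jaw": 0, "tx": 0, "ty": 0, "tz": 20, "turn": 0},
    {"jaw": 0, "tx": 0, "ty": 0, "tz": 30, "turn": 0},
    {"jaw": 0, "tx": 0, "ty": 0, "tz": 30, "turn": 0},
    {"jaw": 0, "tx": 2, "ty": -35, "tz": 0, "turn": 0},
    {"jaw": 62, "tx": 3, "ty": -35, "tz": 0, "turn": 0},
    {"jaw": 62, "tx": 3, "ty": -35, "tz": 0, "turn": 0},
    {"jaw": 62, "tx": 3, "ty": -35, "tz": 0, "turn": 0},
    {"jaw": 62, "tx": 0, "ty": -16, "tz": 0, "turn": 0},
    {"jaw": 62, "tx": 0, "ty": 0, "tz": 0, "turn": 0},
    {"jaw": 62, "tx": 0, "ty": 0, "tz": 0, "turn": 0}
  ]
}}

```text
time: 18.13
position: [0.6511, -0.1091, 0.2296]
ee_rot: [-3.139, -0.002, 1.653]
wrist_force: [-0.1, -0.4, 0.4]
width: 0.062
grip_force: 0.0
```

```bash
python3 - <<'E'
from h import *
c=snap('wrist','w8'); s=get_state(); print(s['position']*1000,np.degrees(s['ee_rot']),s['width'],s['wrist_force'])
for r in rects(c,rng(c,(14,50,90),(28,200,255)),.032,250): print(r)
t=load('t4')
for r in rects(t,rng(t,(3,90,60),(14,200,230)),.05,100): print('pot',r)
E
```

```text
[ 651.30091617 -108.01667427  229.98154046] [-1.79909031e+02 -1.09267718e-01  9.47906684e+01] 0.061819734440094476 [-0.30061683  0.99639267 -0.25699546]
((299, 0, 55, 163), array([645.4, -20.2]), array([ 39.3, 113.6]), 4.9)
((18, 0, 65, 117), array([443.7, -19.3]), array([37.1, 79.2]), 3.6)
pot ((617, 323, 20, 20), array([ 366.4, -765.7]), array([48.5, 48. ]), 86.0)
pot ((606, 308, 30, 15), array([ 410.6, -753.4]), array([21.1, 75.3]), 13.7)
pot ((397, 187, 39, 39), array([ 690.5, -237.6]), array([ 98.9, 100.7]), 89.2)
pot ((198, 164, 30, 31), array([758.6, 290.1]), array([80.3, 74.9]), 1.5)
pot ((153, 163, 28, 27), array([767.2, 406. ]), array([70.5, 61.2]), 35.5)
```

{"api": "arm_command", "payload": {
  "commands": [
    {"jaw": 62, "tx": 0, "ty": 0, "tz": -40, "turn": 0},
    {"jaw": 62, "tx": 0, "ty": 0, "tz": -40, "turn": 0},
    {"jaw": 62, "tx": 0, "ty": 0, "tz": -40, "turn": 0},
    {"jaw": 62, "tx": 0, "ty": 0, "tz": -40, "turn": 0},
    {"jaw": 62, "tx": 0, "ty": 0, "tz": -25, "turn": 0},
    {"jaw": 62, "tx": 0, "ty": 10, "tz": -17, "turn": 0},
    {"jaw": 62, "tx": -1, "ty": 20, "tz": 0, "turn": 0},
    {"jaw": 62, "tx": -1, "ty": 13, "tz": 0, "turn": 0},
    {"jaw": 62, "tx": 0, "ty": 0, "tz": 0, "turn": 0},
    {"jaw": 62, "tx": 0, "ty": 0, "tz": 0, "turn": 0}
  ]
}}

```text
time: 19.02
position: [0.6505, -0.0642, 0.0302]
ee_rot: [3.139, 0.001, 1.658]
wrist_force: [0.8, -0.9, 0.4]
width: 0.0617
grip_force: 0.0
```

{"api": "arm_command", "payload": {
  "commands": [
    {"jaw": 20, "tx": 0, "ty": 0, "tz": 0, "turn": 0},
    {"jaw": 20, "tx": 0, "ty": 0, "tz": 0, "turn": 0},
    {"jaw": 20, "tx": 0, "ty": 0, "tz": 0, "turn": 0},
    {"jaw": 20, "tx": 0, "ty": 0, "tz": 0, "turn": 0},
    {"jaw": 20, "tx": 0, "ty": 0, "tz": 0, "turn": 0}
  ]
}}

```text
time: 19.43
position: [0.65, -0.0667, 0.0292]
ee_rot: [3.141, 0.0, 1.653]
wrist_force: [0.1, -0.4, 0.1]
width: 0.0197
grip_force: 0.2
```

```bash
python3 - <<'E'
from h import *
c=snap('wrist','w9'); s=get_state(); print(s['position']*1000,s['width'],s['wrist_force'])
E
```

```text
[649.92738157 -66.58103129  29.11845028] 0.02007428372648826 [-0.18062065 -0.42004587  0.44622723]
```

View pics/w9.png

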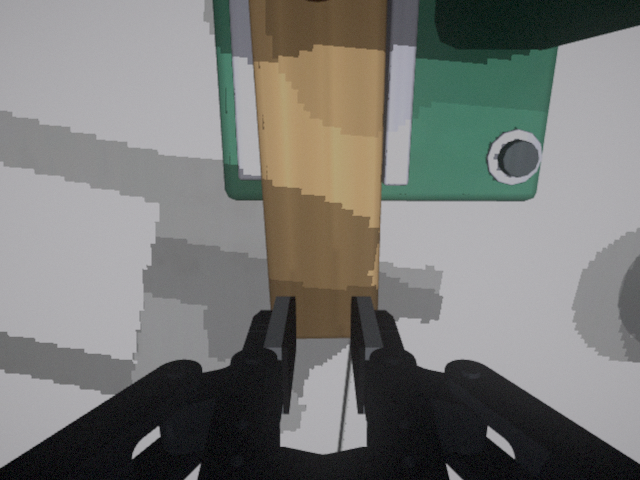

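The fingers closed above the marker, which hasn't moved and still lies along the fence. I reopen, go about 3.5 mm lower and close again.

{"api": "arm_command", "payload": {
  "commands": [
    {"jaw": 62, "tx": 0, "ty": 0, "tz": 0, "turn": 0},
    {"jaw": 62, "tx": 0, "ty": 0, "tz": 0, "turn": 0},
    {"jaw": 62, "tx": 0, "ty": 0, "tz": 0, "turn": 0},
    {"jaw": 62, "tx": 0, "ty": 3, "tz": -4, "turn": 0},
    {"jaw": 62, "tx": 0, "ty": 0, "tz": 0, "turn": 0},
    {"jaw": 20, "tx": 0, "ty": 0, "tz": 0, "turn": 0},
    {"jaw": 20, "tx": 0, "ty": 0, "tz": 0, "turn": 0},
    {"jaw": 20, "tx": 0, "ty": 0, "tz": 0, "turn": 0},
    {"jaw": 20, "tx": 0, "ty": 0, "tz": 0, "turn": 0},
    {"jaw": 20, "tx": 0, "ty": 0, "tz": 0, "turn": 0},
    {"jaw": 20, "tx": 0, "ty": 0, "tz": 0, "turn": 0}
  ]
}}

```text
time: 20.4
position: [0.6496, -0.0627, 0.0249]
ee_rot: [-3.142, -0.0, 1.654]
wrist_force: [-1.3, 1.2, 1.1]
width: 0.0381
grip_force: 60.0
```

{"api": "arm_command", "payload": {
  "commands": [
    {"jaw": 20, "tx": 0, "ty": 0, "tz": 4, "turn": 0},
    {"jaw": 20, "tx": -4, "ty": -0.5, "tz": 4, "turn": 0},
    {"jaw": 20, "tx": -25, "ty": -4, "tz": 0, "turn": 0},
    {"jaw": 20, "tx": -30, "ty": -5, "tz": 0, "turn": 0},
    {"jaw": 20, "tx": -30, "ty": -5, "tz": 0, "turn": 0},
    {"jaw": 20, "tx": -30, "ty": -5, "tz": 10, "turn": 0},
    {"jaw": 20, "tx": -10, "ty": -15, "tz": 30, "turn": -2},
    {"jaw": 20, "tx": -4, "ty": -25, "tz": 30, "turn": -2},
    {"jaw": 20, "tx": -3, "ty": -30, "tz": 20, "turn": -2},
    {"jaw": 20, "tx": -3, "ty": -35, "tz": 10, "turn": -1.8},
    {"jaw": 20, "tx": -3, "ty": -35, "tz": 0, "turn": 0}
  ]
}}

```text
time: 21.32
position: [0.5092, -0.2246, 0.1381]
ee_rot: [3.133, 0.004, 1.518]
wrist_force: [1.1, -0.3, -0.2]
width: 0.0376
grip_force: 60.3
```

{"api": "arm_command", "payload": {
  "commands": [
    {"jaw": 20, "tx": -2, "ty": -35, "tz": 0, "turn": 0},
    {"jaw": 20, "tx": -2, "ty": -35, "tz": 0, "turn": 0},
    {"jaw": 20, "tx": -2, "ty": -35, "tz": 0, "turn": 0},
    {"jaw": 20, "tx": -2, "ty": -35, "tz": 0, "turn": 0},
    {"jaw": 20, "tx": 0, "ty": -35, "tz": 0, "turn": 0},
    {"jaw": 20, "tx": 0, "ty": -35, "tz": 0, "turn": 0},
    {"jaw": 20, "tx": 0, "ty": -20, "tz": 0, "turn": 0},
    {"jaw": 20, "tx": 0, "ty": 0, "tz": 0, "turn": 0},
    {"jaw": 20, "tx": 0, "ty": 0, "tz": 0, "turn": 0}
  ]
}}

```text
time: 22.07
position: [0.4991, -0.4535, 0.1327]
ee_rot: [3.142, -0.0, 1.516]
wrist_force: [0.1, -0.0, -0.2]
width: 0.0376
grip_force: 60.3
```

```bash
python3 - <<'E'
from h import *
c=snap('wrist','w10'); t=snap('top','t10'); s=get_state(); print(s['position']*1000,np.degrees(s['ee_rot']),s['width'],s['grip_force'])
z=s['position'][2]+.0072
for r in rects(c,rng(c,(14,50,60),(28,200,255)),z,250): print('held',r)
for r in rects(t,rng(t,(14,50,60),(28,200,255)),z,250): print('top',r)
E
```

```text
[ 499.69933566 -451.64585322  132.99779926] [ 1.79992757e+02 -3.12483681e-02  8.69960309e+01] 0.03794363014887019 60.291810035705566
held ((577, 112, 63, 75), array([ 593., -397.]), array([21.3, 21.8]), 79.9)
held ((250, 0, 139, 360), array([ 501.1, -408.9]), array([115.9,  39.5]), 87.4)
top ((141, 336, 53, 25), array([329.8, 364.6]), array([ 27.4, 120.7]), 17.2)
top ((277, 300, 72, 19), array([421.2,  27.9]), array([ 35.1, 166.1]), 3.5)
top ((443, 266, 76, 20), array([ 501. , -371.8]), array([179.9,  42.5]), 87.6)
top ((472, 173, 46, 50), array([ 698.9, -404.7]), array([ 55.6, 155. ]), 54.6)
top ((119, 158, 38, 37), array([741.2, 454.9]), array([87.9, 85.1]), 11.2)
```

View pics/w10.png

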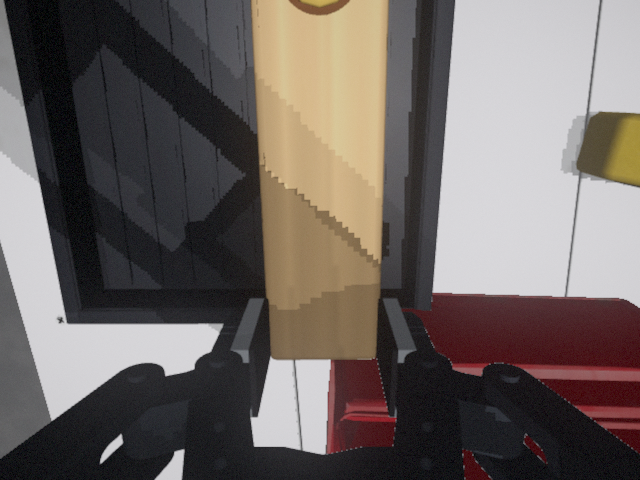

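The held marker runs down the tray's length, with its end at row 358 and the eyelet flange flat on the wood. The red toolbox edge at (430,297) is close to the gripper, so I'll check the clearance.

```bash
python3 - <<'E'
from h import *
t=load('t10')
m=rng(t,(0,120,40),(6,255,255))|rng(t,(172,120,40),(179,255,255))
for k in blobs(m,1500):
  h=cv2.convexHull(k)[:,0]; print(cv2.boundingRect(k))
  for z in(.0,.1,.2): 
    P=np.array([ray(t,u,v,z)[:2]*1000 for u,v in h]); print(z,P[P[:,1].argmax()],P[P[:,0].argmin()])
m=rng(t,(0,0,0),(180,130,75))
for u,v in((421,253),(521,258),(521,344),(418,341)): print(ray(t,u,v,.035)*1000)
c=load('w10')
print('tray corner wrist', ray(c,432,305,.035)*1000,ray(c,68,322,.035)*1000, 'tool',ray(c,432,297,.0)*1000,ray(c,432,297,.15)*1000,ray(c,640,300,.15)*1000,ray(c,330,365,.15)*1000)
E
```

```text
(516, 193, 124, 62)
0.0 [ 572.03722897 -511.59583913] [ 572.03722897 -511.59583913]
0.1 [ 559.43633688 -474.28023799] [ 559.43633688 -474.28023799]
0.2 [ 546.83544479 -436.96463686] [ 546.83544479 -436.96463686]
[ 569.24062584 -250.81158699   35.        ]
[ 557.20945261 -511.14743244   35.        ]
[ 337.04326085 -501.12781266   35.        ]
[ 344.32748556 -238.52923998   35.        ]
tray corner wrist [ 563.55965641 -499.77451285   35.        ] [ 338.29304098 -499.16069453   35.        ] tool [ 572.22128835 -511.06778533    0.        ] [ 534.6462176  -439.68640071  150.        ] [ 600.97030481 -444.32713217  150.        ] [ 500.9857397  -462.78144713  150.        ]
```

{"api": "arm_command", "payload": {
  "commands": [
    {"jaw": 20, "tx": -6, "ty": 11, "tz": -20, "turn": 0},
    {"jaw": 20, "tx": 0, "ty": 0, "tz": -35, "turn": 0},
    {"jaw": 20, "tx": 0, "ty": 0, "tz": -35, "turn": 0},
    {"jaw": 20, "tx": 0, "ty": 0, "tz": -20, "turn": 0},
    {"jaw": 20, "tx": 0, "ty": 0, "tz": -10, "turn": 0},
    {"jaw": 20, "tx": 0, "ty": 0, "tz": -5, "turn": 0},
    {"jaw": 20, "tx": 0, "ty": 0, "tz": 0, "turn": 0},
    {"jaw": 20, "tx": 0, "ty": 0, "tz": 0, "turn": 0}
  ]
}}

```text
time: 22.83
position: [0.4949, -0.4419, 0.0099]
ee_rot: [3.139, 0.002, 1.519]
wrist_force: [-0.2, 0.0, -0.7]
width: 0.0379
grip_force: 60.3
```

{"api": "arm_command", "payload": {
  "commands": [
    {"jaw": 20, "tx": 0, "ty": 0, "tz": -3, "turn": 0},
    {"jaw": 20, "tx": 0, "ty": 0, "tz": 0, "turn": 0},
    {"jaw": 50, "tx": 0, "ty": 0, "tz": 0, "turn": 0},
    {"jaw": 50, "tx": 0, "ty": 0, "tz": 0, "turn": 0},
    {"jaw": 50, "tx": 0, "ty": 0, "tz": 0, "turn": 0},
    {"jaw": 50, "tx": 0, "ty": 0, "tz": 15, "turn": 0},
    {"jaw": 50, "tx": 0, "ty": 0, "tz": 35, "turn": 0},
    {"jaw": 50, "tx": 0, "ty": 0, "tz": 40, "turn": 0},
    {"jaw": 62, "tx": -4, "ty": 20, "tz": 30, "turn": 1.5},
    {"jaw": 62, "tx": -6, "ty": 32, "tz": 20, "turn": 1},
    {"jaw": 62, "tx": -6, "ty": 36, "tz": 10, "turn": 1},
    {"jaw": 62, "tx": -6, "ty": 36, "tz": 10, "turn": 1}
  ]
}}

```text
time: 23.83
position: [0.4718, -0.317, 0.1671]
ee_rot: [3.139, 0.002, 1.596]
wrist_force: [0.1, 1.1, 0.3]
width: 0.0621
grip_force: 0.0
```

{"api": "arm_command", "payload": {
  "commands": [
    {"jaw": 62, "tx": -6, "ty": 36, "tz": 0, "turn": 1},
    {"jaw": 62, "tx": -6, "ty": 36, "tz": 0, "turn": 1},
    {"jaw": 62, "tx": -6, "ty": 36, "tz": 0, "turn": 0},
    {"jaw": 62, "tx": -6, "ty": 36, "tz": 0, "turn": 0},
    {"jaw": 62, "tx": -6, "ty": 36, "tz": 0, "turn": 0},
    {"jaw": 62, "tx": -6, "ty": 36, "tz": 0, "turn": 0},
    {"jaw": 62, "tx": -6, "ty": 36, "tz": 0, "turn": 0},
    {"jaw": 62, "tx": 0, "ty": 0, "tz": 0, "turn": 0},
    {"jaw": 62, "tx": 0, "ty": 0, "tz": 0, "turn": 0}
  ]
}}

```text
time: 24.58
position: [0.4296, -0.0639, 0.1654]
ee_rot: [3.14, 0.001, 1.635]
wrist_force: [0.1, -0.3, -0.1]
width: 0.0618
grip_force: 0.0
```

```bash
python3 - <<'E'
from h import *
c=snap('wrist','w11'); t=snap('top','t11'); s=get_state(); print(s['position']*1000,np.degrees(s['ee_rot']),s['width'],s['grip_force'])
for r in rects(c,rng(c,(14,50,60),(28,200,255)),.008,250): print('w',r)
for r in rects(t,rng(t,(14,50,60),(28,200,255)),.012,250): print('top',r)
E
```

```text
[429.97421071 -65.81414784 165.22843238] [1.79946691e+02 5.19606417e-02 9.34859012e+01] 0.06234470753033174 0.0
w ((296, 0, 62, 210), array([427.2,   6.2]), array([ 39.2, 133.6]), 3.5)
top ((141, 336, 53, 25), array([323.4, 400.7]), array([ 29.7, 133.4]), 17.2)
top ((277, 302, 51, 18), array([422.3,  56.1]), array([ 38.7, 130.2]), 3.7)
top ((428, 273, 71, 19), array([ 495.6, -364. ]), array([184.5,  43.3]), 87.9)
top ((472, 161, 62, 62), array([ 751.6, -469.7]), array([ 63.3, 233.4]), 50.3)
top ((119, 158, 36, 37), array([775.8, 499.3]), array([98.3, 92.3]), 2.6)
```

{"api": "arm_command", "payload": {
  "commands": [
    {"jaw": 62, "tx": 0.5, "ty": 19, "tz": -20, "turn": 0},
    {"jaw": 62, "tx": 0, "ty": 0, "tz": -40, "turn": 0},
    {"jaw": 62, "tx": 0, "ty": 0, "tz": -40, "turn": 0},
    {"jaw": 62, "tx": 0, "ty": 0, "tz": -35, "turn": 0},
    {"jaw": 62, "tx": 0, "ty": 0, "tz": -18, "turn": 0},
    {"jaw": 62, "tx": 0, "ty": 0, "tz": -7, "turn": 0},
    {"jaw": 62, "tx": 0, "ty": 0, "tz": -3.5, "turn": 0},
    {"jaw": 62, "tx": 0, "ty": 0, "tz": 0, "turn": 0},
    {"jaw": 62, "tx": 0, "ty": 0, "tz": 0, "turn": 0},
    {"jaw": 62, "tx": 0, "ty": 0, "tz": 0, "turn": 0}
  ]
}}

```text
time: 25.52
position: [0.432, -0.0471, 0.0032]
ee_rot: [3.138, 0.001, 1.631]
wrist_force: [0.1, -0.1, -0.3]
width: 0.0616
grip_force: 0.0
```

{"api": "arm_command", "payload": {
  "commands": [
    {"jaw": 20, "tx": 0, "ty": 0, "tz": 0, "turn": 0},
    {"jaw": 20, "tx": 0, "ty": 0, "tz": 0, "turn": 0},
    {"jaw": 20, "tx": 0, "ty": 0, "tz": 0, "turn": 0},
    {"jaw": 20, "tx": 0, "ty": 0, "tz": 0, "turn": 0},
    {"jaw": 20, "tx": 0, "ty": 0, "tz": 0, "turn": 0},
    {"jaw": 20, "tx": 0, "ty": 0, "tz": 0, "turn": 0}
  ]
}}

```text
time: 26.02
position: [0.4315, -0.0467, 0.0031]
ee_rot: [3.139, 0.001, 1.632]
wrist_force: [-1.2, 0.5, 4.8]
width: 0.0373
grip_force: 59.4
```

{"api": "arm_command", "payload": {
  "commands": [
    {"jaw": 20, "tx": 0, "ty": 0, "tz": 10, "turn": 0},
    {"jaw": 20, "tx": 10, "ty": -5, "tz": 20, "turn": 0},
    {"jaw": 20, "tx": 25, "ty": -10, "tz": 5, "turn": 1.2},
    {"jaw": 20, "tx": 25, "ty": -10, "tz": 0, "turn": 0},
    {"jaw": 20, "tx": 25, "ty": -11, "tz": 0, "turn": 0},
    {"jaw": 20, "tx": 0, "ty": 0, "tz": 0, "turn": 0},
    {"jaw": 20, "tx": 0, "ty": 0, "tz": 0, "turn": 0}
  ]
}}

```text
time: 26.6
position: [0.516, -0.0828, 0.0367]
ee_rot: [3.141, 0.0, 1.652]
wrist_force: [-0.3, 1.0, -0.6]
width: 0.0372
grip_force: 60.2
```

```bash
python3 - <<'E'
from h import *
c=snap('wrist','w12'); s=get_state(); p=s['position']*1000; print(p,np.degrees(s['ee_rot']),s['width'],s['grip_force'])
z=p[2]/1000+.0049
for r in rects(c,rng(c,(14,50,60),(28,200,255)),z,2500): print('w',r)
col=rng(c,(14,50,60),(28,200,255))[:,324]; v=np.nonzero(col)[0].max()+.5; print(v)
e=ray(c,324,v,z)*1000-p; a=np.radians(4.7); y=np.array([-np.sin(a),np.cos(a)]); x=np.array([np.cos(a),np.sin(a)])
r=e[:2]@y; print('end y',r,'TCP butt',np.array([639.5,47.2])+y*(-125-r))
E
```

```text
[514.91892323 -82.2797737   36.33379749] [-1.79941682e+02 -2.59630683e-02  9.46743769e+01] 0.0374388813670164 60.248132944107056
w ((254, 0, 135, 358), array([512.1, -38.4]), array([ 39.2, 117.3]), 5.1)
356.5
end y -14.60553445962729 TCP butt [648.54555787 -62.82325166]
```

{"api": "arm_command", "payload": {
  "commands": [
    {"jaw": 20, "tx": 0, "ty": 0, "tz": -3.5, "turn": 0},
    {"jaw": 20, "tx": 25, "ty": 2, "tz": 0, "turn": 0},
    {"jaw": 20, "tx": 25, "ty": 2, "tz": 0, "turn": 0},
    {"jaw": 20, "tx": 25, "ty": 2, "tz": 0, "turn": 0},
    {"jaw": 20, "tx": 25, "ty": 2, "tz": 0, "turn": 0},
    {"jaw": 20, "tx": 20, "ty": 2, "tz": 0, "turn": 0},
    {"jaw": 20, "tx": 10, "ty": 1, "tz": 0, "turn": 0},
    {"jaw": 20, "tx": 0, "ty": 0, "tz": 0, "turn": 0},
    {"jaw": 20, "tx": 0, "ty": 0, "tz": 0, "turn": 0},
    {"jaw": 20, "tx": 0, "ty": 0, "tz": 0, "turn": 0}
  ]
}}

```text
time: 27.48
position: [0.6437, -0.0711, 0.0325]
ee_rot: [-3.14, -0.0, 1.653]
wrist_force: [-0.5, 0.3, -0.9]
width: 0.037
grip_force: 60.3
```

{"api": "arm_command", "payload": {
  "commands": [
    {"jaw": 20, "tx": 2.5, "ty": 0.2, "tz": -2, "turn": 0},
    {"jaw": 20, "tx": 2, "ty": 0.2, "tz": -2, "turn": 0},
    {"jaw": 20, "tx": 0, "ty": 0, "tz": 0, "turn": 0},
    {"jaw": 20, "tx": 0, "ty": 0, "tz": 0, "turn": 0},
    {"jaw": 20, "tx": 0, "ty": 0, "tz": 0, "turn": 0}
  ]
}}

```text
time: 27.9
position: [0.6495, -0.071, 0.0288]
ee_rot: [-3.141, -0.0, 1.652]
wrist_force: [0.0, 0.0, -0.3]
width: 0.0371
grip_force: 60.3
```

Next I butt it against the gauge as before.

{"api": "arm_command", "payload": {
  "commands": [
    {"jaw": 20, "tx": -0.2, "ty": 2.5, "tz": -0.8, "turn": 0},
    {"jaw": 20, "tx": -0.2, "ty": 2.5, "tz": -0.5, "turn": 0},
    {"jaw": 20, "tx": 0, "ty": 1, "tz": 0, "turn": 0},
    {"jaw": 20, "tx": 0, "ty": 0, "tz": 0, "turn": 0},
    {"jaw": 20, "tx": 0, "ty": 0, "tz": 0, "turn": 0}
  ]
}}

```text
time: 28.32
position: [0.6494, -0.0647, 0.0276]
ee_rot: [3.141, -0.0, 1.653]
wrist_force: [0.3, 0.2, -0.2]
width: 0.037
grip_force: 60.3
```

{"api": "arm_command", "payload": {
  "commands": [
    {"jaw": 20, "tx": 0, "ty": 0.8, "tz": 0, "turn": 0},
    {"jaw": 20, "tx": 0, "ty": 0.8, "tz": 0, "turn": 0},
    {"jaw": 20, "tx": 0, "ty": 0, "tz": 0, "turn": 0},
    {"jaw": 20, "tx": 0, "ty": 0, "tz": 0, "turn": 0}
  ]
}}

```text
time: 28.65
position: [0.6493, -0.0633, 0.0276]
ee_rot: [3.141, -0.0, 1.653]
wrist_force: [-0.0, -0.0, -0.9]
width: 0.0371
grip_force: 60.3
```

{"api": "arm_command", "payload": {
  "commands": [
    {"jaw": 20, "tx": 0, "ty": 0.8, "tz": 0, "turn": 0},
    {"jaw": 20, "tx": 0, "ty": 0, "tz": 0, "turn": 0},
    {"jaw": 20, "tx": 0, "ty": 0, "tz": 0, "turn": 0}
  ]
}}

```text
time: 28.9
position: [0.6493, -0.0625, 0.0275]
ee_rot: [-3.142, -0.0, 1.653]
wrist_force: [-0.6, 0.2, -0.7]
width: 0.0373
grip_force: 60.3
```

{"api": "arm_command", "payload": {
  "commands": [
    {"jaw": 20, "tx": 0, "ty": 0.8, "tz": 0, "turn": 0},
    {"jaw": 20, "tx": 0, "ty": 0, "tz": 0, "turn": 0},
    {"jaw": 20, "tx": 0, "ty": 0, "tz": 0, "turn": 0}
  ]
}}

```text
time: 29.15
position: [0.6492, -0.0621, 0.0275]
ee_rot: [-3.141, 0.0, 1.652]
wrist_force: [-0.8, -1.4, -1.1]
width: 0.0374
grip_force: 60.3
```

{"api": "arm_command", "payload": {
  "commands": [
    {"jaw": 20, "tx": 0, "ty": 0.8, "tz": 0, "turn": 0},
    {"jaw": 20, "tx": 0, "ty": 0, "tz": 0, "turn": 0},
    {"jaw": 20, "tx": 0, "ty": 0, "tz": 0, "turn": 0}
  ]
}}

```text
time: 29.4
position: [0.6493, -0.062, 0.0276]
ee_rot: [-3.141, 0.002, 1.652]
wrist_force: [-1.6, -4.5, 0.2]
width: 0.0373
grip_force: 60.3
```

{"api": "arm_command", "payload": {
  "commands": [
    {"jaw": 60, "tx": 0, "ty": 0, "tz": 0, "turn": 0},
    {"jaw": 60, "tx": 0, "ty": 0, "tz": 0, "turn": 0},
    {"jaw": 60, "tx": 0, "ty": 0, "tz": 0, "turn": 0},
    {"jaw": 60, "tx": 0, "ty": 0, "tz": 10, "turn": 0},
    {"jaw": 60, "tx": 0, "ty": -10, "tz": 25, "turn": 0},
    {"jaw": 60, "tx": 0, "ty": -20, "tz": 30, "turn": 0},
    {"jaw": 60, "tx": 0, "ty": -20, "tz": 30, "turn": 0},
    {"jaw": 60, "tx": 0, "ty": 0, "tz": 38, "turn": 0},
    {"jaw": 20, "tx": 0, "ty": 0, "tz": 38, "turn": 0},
    {"jaw": 0, "tx": 0, "ty": 0, "tz": 30, "turn": 0},
    {"jaw": 0, "tx": 0, "ty": 0, "tz": 0, "turn": 0}
  ]
}}

```text
time: 30.32
position: [0.6524, -0.1114, 0.24]
ee_rot: [3.125, 0.005, 1.653]
wrist_force: [0.0, -0.2, 1.8]
width: 0.0243
grip_force: 0.0
```

```bash
python3 - <<'E'
from h import *
c=snap('wrist','w13'); s=get_state(); print(s['position']*1000,np.degrees(s['ee_rot']),s['width'],s['wrist_force'])
for r in rects(c,rng(c,(14,50,90),(28,200,255)),.032,250): print(r, r[1][1]-r[2][1]/2)
E
```

```text
[ 651.51590209 -111.11521025  236.07199543] [179.30988991   0.19855744  94.69979125] 0.016474792662963728 [ 0.05894263 -0.43749585 -0.10273424]
((130, 342, 42, 38), array([ 509.2, -278.5]), array([40.6, 37.3]), 87.2) -297.15
((292, 0, 54, 156), array([645.5, -21. ]), array([ 39.8, 111.3]), 4.9) -76.65
```

{"api": "arm_command", "payload": {
  "commands": [
    {"jaw": 0, "tx": -3, "ty": 35, "tz": 0, "turn": 0},
    {"jaw": 0, "tx": -3, "ty": 35, "tz": 0, "turn": 0},
    {"jaw": 0, "tx": -3, "ty": 35, "tz": 0, "turn": 0},
    {"jaw": 0, "tx": 0, "ty": 35, "tz": 0, "turn": 0},
    {"jaw": 0, "tx": 0, "ty": 18, "tz": 0, "turn": 0},
    {"jaw": 0, "tx": 0, "ty": 0, "tz": -20, "turn": 0},
    {"jaw": 0, "tx": 0, "ty": 0, "tz": -20, "turn": 0},
    {"jaw": 0, "tx": 0, "ty": 0, "tz": 0, "turn": 0},
    {"jaw": 0, "tx": 0, "ty": 0, "tz": 0, "turn": 0}
  ]
}}

```text
time: 31.12
position: [0.6389, 0.0475, 0.186]
ee_rot: [-3.136, -0.001, 1.653]
wrist_force: [0.8, -0.7, 0.3]
width: 0.0002
grip_force: 0.0
```

{"api": "arm_command", "payload": {
  "commands": [
    {"jaw": 0, "tx": 0, "ty": 0, "tz": -4, "turn": 0},
    {"jaw": 0, "tx": 0, "ty": 0, "tz": -4, "turn": 0},
    {"jaw": 0, "tx": 0, "ty": 0, "tz": -4, "turn": 0},
    {"jaw": 0, "tx": 0, "ty": 0, "tz": -4, "turn": 0},
    {"jaw": 0, "tx": 0, "ty": 0, "tz": -3, "turn": 0},
    {"jaw": 0, "tx": 0, "ty": 0, "tz": -3, "turn": 0},
    {"jaw": 0, "tx": 0, "ty": 0, "tz": -3, "turn": 0},
    {"jaw": 0, "tx": 0, "ty": 0, "tz": -3, "turn": 0},
    {"jaw": 0, "tx": 0, "ty": 0, "tz": -2, "turn": 0},
    {"jaw": 0, "tx": 0, "ty": 0, "tz": -2, "turn": 0},
    {"jaw": 0, "tx": 0, "ty": 0, "tz": 0, "turn": 0},
    {"jaw": 0, "tx": 0, "ty": 0, "tz": 0, "turn": 0}
  ]
}}

```text
time: 32.12
position: [0.6412, 0.0468, 0.1604]
ee_rot: [3.137, 0.001, 1.652]
wrist_force: [-2.6, -0.7, 11.8]
width: 0.0001
grip_force: 5.7
```

{"api": "arm_command", "payload": {
  "commands": [
    {"jaw": 0, "tx": 0, "ty": 0, "tz": -2, "turn": 0},
    {"jaw": 0, "tx": 0, "ty": 0, "tz": -2, "turn": 0},
    {"jaw": 0, "tx": 0, "ty": 0, "tz": 0, "turn": 0},
    {"jaw": 0, "tx": 0, "ty": 0, "tz": 0, "turn": 0},
    {"jaw": 0, "tx": 0, "ty": 0, "tz": 0, "turn": 0},
    {"jaw": 0, "tx": 0, "ty": 0, "tz": 0, "turn": 0},
    {"jaw": 0, "tx": 0, "ty": 0, "tz": 0, "turn": 0},
    {"jaw": 0, "tx": 0, "ty": 0, "tz": 0, "turn": 0}
  ]
}}

```text
time: 32.78
position: [0.6412, 0.0468, 0.1579]
ee_rot: [3.136, 0.001, 1.652]
wrist_force: [-4.9, -0.4, 14.4]
width: 0.0002
grip_force: 7.9
```

{"api": "arm_command", "payload": {
  "commands": [
    {"jaw": 0, "tx": 0, "ty": 0, "tz": -2, "turn": 0},
    {"jaw": 0, "tx": 0, "ty": 0, "tz": 0, "turn": 0},
    {"jaw": 0, "tx": 0, "ty": 0, "tz": 22, "turn": 0},
    {"jaw": 0, "tx": 0, "ty": 0, "tz": 30, "turn": 0},
    {"jaw": 0, "tx": 0, "ty": 0, "tz": 30, "turn": 0},
    {"jaw": 0, "tx": 2, "ty": -35, "tz": 0, "turn": 0},
    {"jaw": 62, "tx": 3, "ty": -35, "tz": 0, "turn": 0},
    {"jaw": 62, "tx": 3, "ty": -35, "tz": 0, "turn": 0},
    {"jaw": 62, "tx": 3, "ty": -35, "tz": 0, "turn": 0},
    {"jaw": 62, "tx": 0, "ty": -16, "tz": 0, "turn": 0},
    {"jaw": 62, "tx": 0, "ty": 0, "tz": 0, "turn": 0},
    {"jaw": 62, "tx": 0, "ty": 0, "tz": 0, "turn": 0}
  ]
}}

```text
time: 33.78
position: [0.6509, -0.1094, 0.2314]
ee_rot: [-3.14, -0.002, 1.651]
wrist_force: [0.1, 0.0, -0.3]
width: 0.0621
grip_force: 0.0
```

```bash
python3 - <<'E'
from h import *
c=snap('wrist','w14'); s=get_state(); print(s['position']*1000,np.degrees(s['ee_rot']),s['width'],s['wrist_force'])
for r in rects(c,rng(c,(14,50,90),(28,200,255)),.032,250): print(r, r[1][1]-r[2][1]/2)
E
```

```text
[ 651.05634066 -108.24116029  231.77917253] [-1.79932044e+02 -9.47245301e-02  9.46851862e+01] 0.06193342350620675 [ 0.62754899  0.91933758 -0.2064031 ]
((135, 457, 20, 23), array([ 494.5, -392. ]), array([19.2, 27.2]), 4.6) -405.6
((134, 349, 33, 33), array([ 505.4, -275.2]), array([34.3, 28.7]), 87.4) -289.55
((299, 0, 54, 162), array([645.5, -20. ]), array([ 39.5, 113.5]), 4.8) -76.75
```

{"api": "arm_command", "payload": {
  "commands": [
    {"jaw": 62, "tx": 0, "ty": 0, "tz": -40, "turn": 0},
    {"jaw": 62, "tx": 0, "ty": 0, "tz": -40, "turn": 0},
    {"jaw": 62, "tx": 0, "ty": 0, "tz": -40, "turn": 0},
    {"jaw": 62, "tx": 0, "ty": 0, "tz": -40, "turn": 0},
    {"jaw": 62, "tx": 0, "ty": 0, "tz": -28, "turn": 0},
    {"jaw": 62, "tx": 0, "ty": 10, "tz": -19, "turn": 0},
    {"jaw": 62, "tx": -1, "ty": 20, "tz": 0, "turn": 0},
    {"jaw": 62, "tx": -1, "ty": 15, "tz": 0, "turn": 0},
    {"jaw": 62, "tx": 0, "ty": 0, "tz": 0, "turn": 0},
    {"jaw": 62, "tx": 0, "ty": 0, "tz": 0, "turn": 0}
  ]
}}

```text
time: 34.67
position: [0.6502, -0.0621, 0.027]
ee_rot: [3.139, 0.001, 1.656]
wrist_force: [-0.4, -0.2, 0.6]
width: 0.0618
grip_force: 0.0
```

{"api": "arm_command", "payload": {
  "commands": [
    {"jaw": 20, "tx": 0, "ty": 0, "tz": 0, "turn": 0},
    {"jaw": 20, "tx": 0, "ty": 0, "tz": 0, "turn": 0},
    {"jaw": 20, "tx": 0, "ty": 0, "tz": 0, "turn": 0},
    {"jaw": 20, "tx": 0, "ty": 0, "tz": 0, "turn": 0},
    {"jaw": 20, "tx": 0, "ty": 0, "tz": 0, "turn": 0},
    {"jaw": 20, "tx": 0, "ty": 0, "tz": 0, "turn": 0}
  ]
}}

```text
time: 35.17
position: [0.6497, -0.0647, 0.0262]
ee_rot: [3.14, 0.001, 1.652]
wrist_force: [-0.9, -0.6, 2.9]
width: 0.0371
grip_force: 59.8
```

{"api": "arm_command", "payload": {
  "commands": [
    {"jaw": 20, "tx": 0, "ty": 0, "tz": 4, "turn": 0},
    {"jaw": 20, "tx": -4, "ty": -0.5, "tz": 4, "turn": 0},
    {"jaw": 20, "tx": -25, "ty": -4, "tz": 0, "turn": 0},
    {"jaw": 20, "tx": -30, "ty": -5, "tz": 0, "turn": 0},
    {"jaw": 20, "tx": -30, "ty": -5, "tz": 0, "turn": 0},
    {"jaw": 20, "tx": -30, "ty": -5, "tz": 10, "turn": 0},
    {"jaw": 20, "tx": -10, "ty": -15, "tz": 30, "turn": -2},
    {"jaw": 20, "tx": -8, "ty": -25, "tz": 30, "turn": -2},
    {"jaw": 20, "tx": -10, "ty": -30, "tz": 20, "turn": -2},
    {"jaw": 20, "tx": -10, "ty": -32, "tz": 10, "turn": -1.8},
    {"jaw": 20, "tx": -10, "ty": -32, "tz": 0, "turn": 0}
  ]
}}

```text
time: 36.08
position: [0.4832, -0.2193, 0.1377]
ee_rot: [3.135, 0.003, 1.516]
wrist_force: [-0.2, -0.4, -0.1]
width: 0.037
grip_force: 60.2
```

{"api": "arm_command", "payload": {
  "commands": [
    {"jaw": 20, "tx": -10, "ty": -30, "tz": 0, "turn": 0},
    {"jaw": 20, "tx": -10, "ty": -30, "tz": 0, "turn": 0},
    {"jaw": 20, "tx": -10, "ty": -30, "tz": 0, "turn": 0},
    {"jaw": 20, "tx": -12, "ty": -30, "tz": 0, "turn": 0},
    {"jaw": 20, "tx": -12, "ty": -30, "tz": 0, "turn": 0},
    {"jaw": 20, "tx": -12, "ty": -30, "tz": 0, "turn": 0},
    {"jaw": 20, "tx": -12, "ty": -30, "tz": 0, "turn": 0},
    {"jaw": 20, "tx": 0, "ty": 0, "tz": 0, "turn": 0},
    {"jaw": 20, "tx": 0, "ty": 0, "tz": 0, "turn": 0}
  ]
}}

```text
time: 36.83
position: [0.4032, -0.4285, 0.133]
ee_rot: [-3.141, -0.001, 1.513]
wrist_force: [-0.4, -0.3, -0.1]
width: 0.0373
grip_force: 60.2
```

{"api": "arm_command", "payload": {
  "commands": [
    {"jaw": 20, "tx": 0, "ty": -14, "tz": -20, "turn": 0},
    {"jaw": 20, "tx": 0, "ty": 0, "tz": -35, "turn": 0},
    {"jaw": 20, "tx": 0, "ty": 0, "tz": -35, "turn": 0},
    {"jaw": 20, "tx": 0, "ty": 0, "tz": -20, "turn": 0},
    {"jaw": 20, "tx": 0, "ty": 0, "tz": -10, "turn": 0},
    {"jaw": 20, "tx": 0, "ty": 0, "tz": -4, "turn": 0},
    {"jaw": 20, "tx": 0, "ty": 0, "tz": 0, "turn": 0},
    {"jaw": 20, "tx": 0, "ty": 0, "tz": 0, "turn": 0},
    {"jaw": 50, "tx": 0, "ty": 0, "tz": 0, "turn": 0},
    {"jaw": 50, "tx": 0, "ty": 0, "tz": 0, "turn": 0},
    {"jaw": 50, "tx": 0, "ty": 0, "tz": 0, "turn": 0}
  ]
}}

```text
time: 37.75
position: [0.4049, -0.4422, 0.011]
ee_rot: [3.14, 0.002, 1.516]
wrist_force: [-0.5, -0.4, 0.3]
width: 0.0498
grip_force: 0.0
```

{"api": "arm_command", "payload": {
  "commands": [
    {"jaw": 50, "tx": 0, "ty": 0, "tz": 15, "turn": 0},
    {"jaw": 50, "tx": 0, "ty": 0, "tz": 35, "turn": 0},
    {"jaw": 50, "tx": 0, "ty": 0, "tz": 40, "turn": 0},
    {"jaw": 50, "tx": 0, "ty": 10, "tz": 38, "turn": 0},
    {"jaw": 50, "tx": 4, "ty": 20, "tz": 32, "turn": 0},
    {"jaw": 50, "tx": 8, "ty": 25, "tz": 30, "turn": -3},
    {"jaw": 50, "tx": 12, "ty": 32, "tz": 20, "turn": -6},
    {"jaw": 50, "tx": 12, "ty": 33, "tz": 15, "turn": -6},
    {"jaw": 50, "tx": 12, "ty": 34, "tz": 10, "turn": -6},
    {"jaw": 50, "tx": 12, "ty": 34, "tz": 5, "turn": -6},
    {"jaw": 50, "tx": 12, "ty": 35, "tz": 0, "turn": -6},
    {"jaw": 50, "tx": 12, "ty": 35, "tz": 0, "turn": -6}
  ]
}}

```text
time: 38.75
position: [0.4889, -0.1821, 0.2512]
ee_rot: [3.138, -0.001, 0.83]
wrist_force: [0.3, 0.4, -0.3]
width: 0.05
grip_force: 0.0
```

{"api": "arm_command", "payload": {
  "commands": [
    {"jaw": 50, "tx": 12, "ty": 35, "tz": 0, "turn": -6},
    {"jaw": 50, "tx": 12, "ty": 35, "tz": 0, "turn": -6},
    {"jaw": 50, "tx": 12, "ty": 35, "tz": 0, "turn": -6},
    {"jaw": 50, "tx": 12, "ty": 35, "tz": 0, "turn": -6},
    {"jaw": 50, "tx": 12, "ty": 35, "tz": 0, "turn": -6},
    {"jaw": 50, "tx": 12, "ty": 35, "tz": 0, "turn": -6},
    {"jaw": 50, "tx": 12, "ty": 35, "tz": 0, "turn": -6},
    {"jaw": 50, "tx": 12, "ty": 35, "tz": 0, "turn": -1.5},
    {"jaw": 50, "tx": 12, "ty": 35, "tz": 0, "turn": 0},
    {"jaw": 50, "tx": 12, "ty": 35, "tz": 0, "turn": 0},
    {"jaw": 50, "tx": 0, "ty": 0, "tz": 0, "turn": 0},
    {"jaw": 50, "tx": 0, "ty": 0, "tz": 0, "turn": 0}
  ]
}}

```text
time: 39.75
position: [0.6084, 0.1683, 0.2492]
ee_rot: [3.141, 0.001, 0.08]
wrist_force: [-0.3, -0.1, 0.2]
width: 0.0503
grip_force: 0.0
```

```bash
python3 - <<'E'
from h import *
t=snap('top','t15'); s=get_state(); print(s['position']*1000,np.degrees(s['ee_rot']),s['width'])
for r in rects(t,rng(t,(14,50,60),(28,200,255)),.012,250): print('top',r)
f=t['frame'][240:360,405:535,::-1]; cv2.imwrite('pics/t15c.png',cv2.resize(f,None,fx=4,fy=4,interpolation=cv2.INTER_CUBIC))
E
```

```text
[608.28271312 166.89503955 249.54107941] [1.79955155e+02 9.24449234e-03 4.45083769e+00] 0.04995997650442982
top ((141, 336, 53, 25), array([323.8, 401.1]), array([ 29.7, 132.9]), 17.8)
top ((428, 307, 72, 19), array([ 407.3, -362.5]), array([185.7,  42.8]), 87.5)
top ((428, 273, 71, 19), array([ 495.9, -364. ]), array([184.5,  43.5]), 87.8)
top ((472, 161, 62, 62), array([ 751.6, -469.7]), array([ 63.3, 233.4]), 50.3)
top ((119, 158, 38, 38), array([774. , 496.6]), array([102.1,  97.6]), 2.5)
```

View pics/t15c.png

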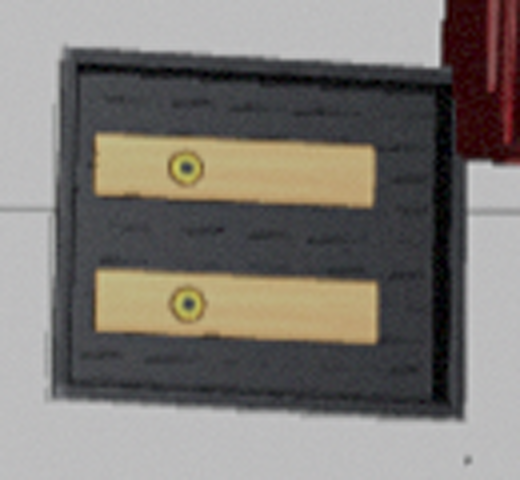

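Both markers lie flat in the tray, with eyelets at crop (186,168) and (188,303). Last, the gauge.

{"api": "arm_command", "payload": {
  "commands": [
    {"jaw": 50, "tx": 22, "ty": 11, "tz": -20, "turn": 0},
    {"jaw": 50, "tx": 0, "ty": 0, "tz": -40, "turn": 0},
    {"jaw": 50, "tx": 0, "ty": 0, "tz": -40, "turn": 0},
    {"jaw": 50, "tx": 0, "ty": 0, "tz": -40, "turn": 0},
    {"jaw": 50, "tx": 0, "ty": 0, "tz": -35, "turn": 0},
    {"jaw": 50, "tx": 0, "ty": 0, "tz": -18, "turn": 0},
    {"jaw": 50, "tx": 0, "ty": 0, "tz": -6, "turn": 0},
    {"jaw": 50, "tx": 0, "ty": 0, "tz": 0, "turn": 0},
    {"jaw": 0, "tx": 0, "ty": 0, "tz": 0, "turn": 0},
    {"jaw": 0, "tx": 0, "ty": 0, "tz": 0, "turn": 0},
    {"jaw": 0, "tx": 0, "ty": 0, "tz": 0, "turn": 0},
    {"jaw": 0, "tx": 0, "ty": 0, "tz": 0, "turn": 0}
  ]
}}

```text
time: 40.8
position: [0.6322, 0.1778, 0.0541]
ee_rot: [-3.141, -0.006, 0.077]
wrist_force: [-0.1, 0.1, 5.6]
width: 0.0149
grip_force: 59.8
```

{"api": "arm_command", "payload": {
  "commands": [
    {"jaw": 0, "tx": -0.5, "ty": 6, "tz": 0, "turn": 0},
    {"jaw": 0, "tx": -0.5, "ty": 6, "tz": 0, "turn": 0},
    {"jaw": 0, "tx": -0.5, "ty": 6, "tz": 0, "turn": 0},
    {"jaw": 0, "tx": -0.5, "ty": 6, "tz": 0, "turn": 0},
    {"jaw": 0, "tx": -0.5, "ty": 6, "tz": 0, "turn": 0},
    {"jaw": 0, "tx": 0, "ty": 2, "tz": 0, "turn": 0},
    {"jaw": 0, "tx": 0, "ty": 2, "tz": 0, "turn": 0},
    {"jaw": 0, "tx": 0, "ty": 1, "tz": 0, "turn": 0},
    {"jaw": 0, "tx": 0, "ty": 1, "tz": 0, "turn": 0},
    {"jaw": 0, "tx": 0, "ty": 0, "tz": 0, "turn": 0},
    {"jaw": 0, "tx": 0, "ty": 0, "tz": 0, "turn": 0}
  ]
}}

```text
time: 41.72
position: [0.6295, 0.2119, 0.0541]
ee_rot: [3.138, -0.005, 0.076]
wrist_force: [-1.4, -4.5, 7.5]
width: 0.0145
grip_force: 60.1
```

{"api": "arm_command", "payload": {
  "commands": [
    {"jaw": 0, "tx": 0, "ty": 1, "tz": 0, "turn": 0},
    {"jaw": 0, "tx": 0, "ty": 1, "tz": 0, "turn": 0},
    {"jaw": 0, "tx": 0, "ty": 1, "tz": 0, "turn": 0},
    {"jaw": 0, "tx": 0, "ty": 1, "tz": 0, "turn": 0},
    {"jaw": 0, "tx": 0, "ty": 0, "tz": 0, "turn": 0},
    {"jaw": 0, "tx": 0, "ty": 0, "tz": 0, "turn": 0}
  ]
}}

```text
time: 42.22
position: [0.6295, 0.213, 0.054]
ee_rot: [3.134, -0.003, 0.075]
wrist_force: [-1.5, -12.8, 9.1]
width: 0.0147
grip_force: 60.3
```

At the end stop (12.8 N). I release, rise clear and check.

{"api": "arm_command", "payload": {
  "commands": [
    {"jaw": 0, "tx": 0, "ty": -3, "tz": 0, "turn": 0},
    {"jaw": 55, "tx": 0, "ty": 0, "tz": 0, "turn": 0},
    {"jaw": 55, "tx": 0, "ty": 0, "tz": 0, "turn": 0},
    {"jaw": 55, "tx": 0, "ty": 0, "tz": 0, "turn": 0},
    {"jaw": 55, "tx": 0, "ty": 0, "tz": 20, "turn": 0},
    {"jaw": 55, "tx": 0, "ty": 0, "tz": 40, "turn": 0},
    {"jaw": 55, "tx": 0, "ty": 0, "tz": 40, "turn": 0},
    {"jaw": 55, "tx": -20, "ty": -10, "tz": 35, "turn": 0},
    {"jaw": 55, "tx": -35, "ty": -20, "tz": 5, "turn": 0},
    {"jaw": 55, "tx": -25, "ty": -20, "tz": 20, "turn": 0},
    {"jaw": 55, "tx": 0, "ty": 0, "tz": 0, "turn": 0},
    {"jaw": 55, "tx": 0, "ty": 0, "tz": 0, "turn": 0}
  ]
}}

```text
time: 43.22
position: [0.5477, 0.1646, 0.2126]
ee_rot: [-3.141, -0.004, 0.076]
wrist_force: [-0.2, 0.4, 0.0]
width: 0.0545
grip_force: 0.0
```

```bash
python3 - <<'E'
from h import *
c=snap('wrist','w16'); t=snap('top','t16'); s=get_state(); print(s['position']*1000,s['width'],s['wrist_force'])
for r in rects(c,rng(c,(0,150,110),(6,255,255)),.075,50): print('red',r)
for r in rects(t,rng(t,(14,50,60),(28,200,255)),.012,900): print('top',r)
E
```

```text
[547.87528805 164.99102594 209.86224783] 0.055260877632045326 [ 0.39600748 -1.15784726 -0.54554766]
red ((244, 74, 24, 41), array([626.3, 211.6]), array([23.5, 13.9]), 5.0)
top ((428, 307, 72, 19), array([ 407.2, -362.5]), array([185.6,  43. ]), 87.5)
top ((428, 273, 71, 19), array([ 495.7, -364. ]), array([184.5,  43.3]), 87.9)
```

```bash
python3 -c "
from cell import *
print(finish_job())"
```

```text
the job is handed in; nothing more can be done
None
```

I pressed both long markers' eyelets home (the only markers on the bench), laid both flat in the seed tray, ran the gauge back to its end stop and handed the job in at about 43 s; the hand-in returned no verdict.

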